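# Strip stuck forming cups apart and stand them by size to dry

### The job

Some of the square forming cups have been put away one inside the other and are stuck tight: pull every nest apart; the lips of the stripping fork can hold the outer cup back by its collar (wide lane for large cups, narrow lane for medium ones). Then stand every cup upright to dry, sorted by size: the large one flat on the floor of the sloping drain tray, the medium ones on the lower of the two raised bars and the small ones on the higher bar, and leave the other things on the table where they are.

Things in the scene. Friction and masses are not known exactly. Their poses are not given: they have to be found in the camera images.
- large1_mid (a point): orange large forming cup, 62 mm square, 60 mm high, open top, walls 3 mm; a square collar 78 mm wide runs round it 32 to 36 mm above its foot, plain wall above. Point: its centre, 30 mm above the foot; z up the cup, x and y square to its walls. Stands on the table, mostly with a smaller cup stuck in it by two sprung steel pads: about 8 N pulls it out, so the nest lifts as one by the inner cup.
- medium1_mid (a point): orange medium forming cup, 50 mm square, 60 mm high, open top, walls 3 mm; a square collar 66 mm wide runs round it 32 to 36 mm above its foot, plain wall above. Point: its centre, 30 mm above the foot; z up the cup, x and y square to its walls. Starts stuck in large1, collar on its rim, foot 28 mm above its foot; absent in some starts.
- medium2_mid (a point): orange medium forming cup, 50 mm square, 60 mm high, open top, walls 3 mm; a square collar 66 mm wide runs round it 32 to 36 mm above its foot, plain wall above. Point: its centre, 30 mm above the foot; z up the cup, x and y square to its walls. Stands on the table, mostly with a smaller cup stuck in it by two sprung steel pads: about 8 N pulls it out, so the nest lifts as one by the inner cup.
- medium3_mid (a point): orange medium forming cup, 50 mm square, 60 mm high, open top, walls 3 mm; a square collar 66 mm wide runs round it 32 to 36 mm above its foot, plain wall above. Point: its centre, 30 mm above the foot; z up the cup, x and y square to its walls. Stands on the table, mostly with a smaller cup stuck in it by two sprung steel pads: about 8 N pulls it out, so the nest lifts as one by the inner cup.
- small1_mid (a point): orange small forming cup, 38 mm square, 60 mm high, open top, walls 3 mm; a square collar 54 mm wide runs round it 32 to 36 mm above its foot, plain wall above. Point: its centre, 30 mm above the foot; z up the cup, x and y square to its walls. Starts stuck in medium2, collar on its rim, foot 28 mm above its foot; absent in some starts.
- small2_mid (a point): orange small forming cup, 38 mm square, 60 mm high, open top, walls 3 mm; a square collar 54 mm wide runs round it 32 to 36 mm above its foot, plain wall above. Point: its centre, 30 mm above the foot; z up the cup, x and y square to its walls. Starts stuck in medium3, collar on its rim, foot 28 mm above its foot; absent in some starts.
- wide_lane (a point): wide lane of the fixed fork with blue lips, for a large cup: passage on the table, 80 mm long, open at both ends, walls 86 mm apart; lips on top (underside 41, top 47 mm up) leave a slot 68 mm wide: the cup's body passes in the slot, its collar under the lips. Point: middle of the lane at table height; x along the lane, away from the robot, y across it to the left, z up.
- narrow_lane (a point): narrow lane of the same fork, to the right of the wide one (91 mm from centre to centre), for a medium cup: walls 74 mm apart, slot 56 mm wide, all else the same. Point and axes as for the wide lane.
- bar_medium_top (a point): fixed raised wooden drying bar for medium cups, 24 mm wide, 230 mm long, its top 70 mm above the table (the lower and wider of the two), on two steel posts. Point: the centre of its top face; y runs along the bar, x across it, z up.
- bar_small_top (a point): fixed raised wooden drying bar for small cups, 20 mm wide, 230 mm long, its top 90 mm above the table (the higher and narrower of the two), on two steel posts. Point: the centre of its top face; y runs along the bar, x across it, z up.
- drain_floor (a point): fixed steel drain tray on legs for the large cup: floor 92 mm square, walls 24 mm high, all tilted 0.12 rad about its y axis, lower on the side towards the robot. Point: the centre of its floor, 50 mm above the table; axes level: x away from the robot, y left, z up. The cup stands flat on the sloping floor, not on the walls.
- sweet_pack1: clear-lidded pack with a pink sweet, 76 mm square and 52 mm high, a bystander to leave alone. Origin: the centre of its underside.
- sweet_pack2: clear-lidded pack with an orange sweet, 76 mm square and 52 mm high, a bystander to leave alone. Origin: the centre of its underside.
- sweet_pack3: clear-lidded pack with a green sweet, 76 mm square and 52 mm high, a bystander to leave alone. Origin: the centre of its underside.
- sanitiser: clear bottle with a white cap, 60 mm across, 150 mm high, a bystander to leave alone. Origin: the centre of its underside.
- timer: white kitchen timer, 60 x 60 x 25 mm, a bystander to leave alone. Origin: the centre of its underside.
- spatula: wooden spatula 200 mm long, lying, a bystander to leave alone. Origin: the centre of its underside.
- bean_bowl: blue ceramic bowl, 100 mm across, 50 mm high, a bystander to leave alone. Origin: the centre of its underside.
There are look-alikes about, which are no part of the job. Leave any blue or purple look-alike of the part that bears small1_mid alone.

How it is judged:
By the outcome, as a careful person would: the job done as asked, in the order asked, and still so for the second after the job is handed in, with the robot touching nothing.
Of medium1, small1, small2 only 2 to 3 are there at a start; the rules pass over those that are not, and their reading is None.
At some moment in a run one of large1 may be knocked a few centimetres aside while the robot is not near it.
It also fails if it takes over 210 s, if anything falls off the work surface, if the arm or the gripper's body presses on something with over 40 N, if the wrist force passes 120 N, or if a joint passes its speed limit or range.

### The arm

A 6-joint arm with a two-finger parallel gripper is mounted at the origin on the work surface. World frame = base frame: x ahead of the robot, y to its left, z up, the work surface at z = 0. Lengths are in m, angles in rad, forces in N, time in s.
With the tool pointing down it reaches from about 0.4 to 0.925 m from the base axis. Payload 12.5 kg.
Tool frame: the origin (TCP) lies on the centre line of the jaws, within the pads' length; the fingertips stand 17 mm ahead of it and the grasp point (between the pads) lies 2 mm behind it; z points along the fingers, y is the direction in which the jaws open and shut (so a half turn about z gives the same grasp; the last joint's range is limited). The gripper opens to 95 mm and grips with 3 to 60 N. Pads are 20 mm wide; open, the fingers measure 119 mm over their backs; the gripper's body (75 mm by 180 mm) begins 59 mm behind the grasp point.
Start: joints at [1.122, 0.491, 1.559, -0, 1.092, -0.106], TCP at [0.21, 0.589, 0.232] pointing down, gripper open.
Joint ranges: [-3.1, 3.1], [-0.84, 2.19], [0.05, 2.79], [-1.13, 4.28], [0.06, 2.93], [-2.69, 2.69]. Speed limits (rad/s): [2.22, 2.22, 2.79, 3.14, 3.14, 3.14].

### API

Orientations are given as a 3x3 rotation matrix whose columns are the frame's x, y, z axes.
In Python, from rig import get_state, read_camera, job_done gives the robot as it stands.
- The arm moves only by the shell command python3 -m crank 'ROWS' [FORCE]. ROWS is text: rows parted by semicolons, each of 7 numbers parted by spaces: the turn, a rotation vector about the world's x, y, z in degrees, then the shift along the world's x, y, z in cm, then the gripper command: -1 is fully open, 1 is shut, values between are in proportion. In form: rx ry rz tx ty tz grip; .... A call has 1 to 20 rows; each row is the pose to reach, as a shift and turn from the pose commanded when the call began; what a row does not reach only later rows make up. A row lasts 1/10 s, in which the tool goes at most 50 mm and 8.59 degrees, less where a joint would pass 70% of its speed; a pose out of reach is approached as far as the arm can. A call with a gripper value outside its range is refused whole. The fingers move at their own pace and stop on an object; FORCE is the grip in N (left out, the last holds). Time passes only in rows, so rows that repeat a pose let the fingers close. It gives the time, the measured TCP pose, the force and the opening at its end, in the units of the state.
- get_state(): the state, without advancing time (a new reading comes with each control period).
- read_camera(name): name is "side" or "top"; returns a dict with "frame" (420x560x3 uint8, blue, green, red), "K" (3x3 intrinsics, pixels), "view" (4x4, takes a point from world to camera coordinates). Camera axes: x right, y up, looking along -z (the intrinsics and any distortion apply to the point x, -y, -z); pixel columns grow to the right and rows downward; lengths in m; the calibration is good to about 2 mm. A picture is of the moment at which its call begins. There is no depth.
- job_done(): hands the job in, once; it reports no verdict.
The state is a dict: "time": time; "joint_positions": joint angles; "qvel": joint speeds; "joint_torque": joint torques, N m; "ee_pos": TCP position; "tool_rot": TCP orientation; "force": force on the tool from outside, world axes, zero at the start; "ft_torque": the same for the moment, N m; "width": opening from 0.0 (shut) to 1.0 (fully open).
Only numpy, scipy, OpenCV 4.12 (cv2) and the standard library are available. Lean on these libraries where they do the work, as an engineer would, in place of code of your own. Each camera call takes 0.05 s, during which the arm holds its last target.

## Working session

There is one attempt and no reset: what is moved stays moved. The work goes in short steps, Python scripts to look and compute and a shell command to move; the robot and the scene stay as the last step left them, time stands still between calls to the robot, and variables do not carry over. Pictures are saved under pics/ and viewed, and the job is handed in when it is done.

```bash
ls; mkdir -p pics
python3 - <<'E'
from rig import *
import cv2
s=get_state();print(s)
for n in("side","top"):
    r=read_camera(n);cv2.imwrite(f"pics/{n}0.png",r["frame"]);print(n,r["K"],r["view"],r.keys())
E
```

```text
pics
{'time': 0.0, 'joint_positions': array([ 1.12240562e+00,  4.91592041e-01,  1.55948418e+00, -8.26752605e-06,
        1.09165784e+00, -1.05568392e-01]), 'qvel': array([-0.00058275, -0.0006285 ,  0.00041221,  0.00032633, -0.00235548,
       -0.00021046]), 'joint_torque': array([-8.21139529e-04, -6.12666464e+01, -2.58198613e+01,  6.92461780e-02,
        4.81465389e-02, -1.82305166e-05]), 'ee_pos': array([0.20995296, 0.58843605, 0.23102959]), 'tool_rot': array([[-9.41810961e-01,  3.36142641e-01, -4.88207989e-04],
       [ 3.36142977e-01,  9.41810403e-01, -1.03175729e-03],
       [ 1.12981743e-04, -1.13582801e-03, -9.99999349e-01]]), 'force': array([-0.51288722,  0.98092887, -0.16142658]), 'ft_torque': array([-0.02039227, -0.01731779, -0.03596966]), 'width': 0.997580685610813}
side [[498.55713116   0.         290.7426926 ]
 [  0.         498.55713116 213.16206275]
 [  0.           0.           1.        ]] [[ 0.71370233 -0.70038945 -0.00914365 -0.4674249 ]
 [ 0.39938312  0.39618108  0.82676096 -0.24050346]
 [-0.57543211 -0.59371304  0.56247908 -1.52611231]
 [ 0.          0.          0.          1.        ]] dict_keys(['frame', 'K', 'view'])
top [[404.06041313   0.         276.45827534]
 [  0.         404.06041313 210.36969094]
 [  0.           0.           1.        ]] [[-0.00924301 -0.99991351  0.00935604 -0.101912  ]
 [ 0.99366101 -0.00813609  0.11212313 -0.55851786]
 [-0.11203731  0.01033309  0.99365027 -1.21699647]
 [ 0.          0.          0.          1.        ]] dict_keys(['frame', 'K', 'view'])
```

View pics/top0.png

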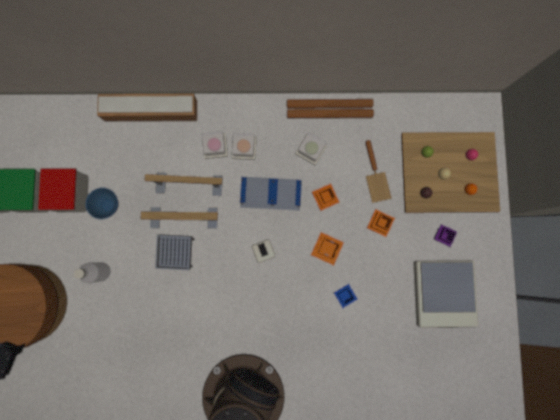

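View pics/side0.png

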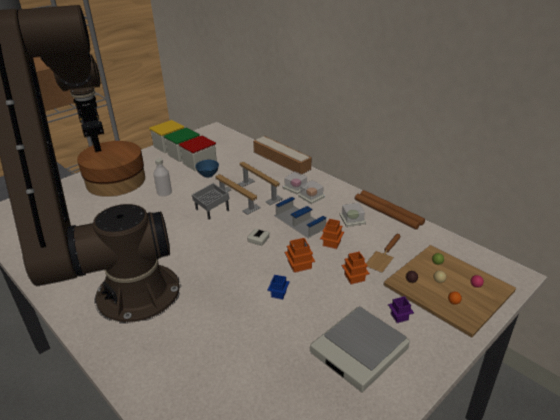

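```bash
cat > h.py <<'E'
import numpy as np,cv2
from rig import *
def proj(r,P):
    P=np.atleast_2d(P);c=(r["view"][:3,:3]@P.T).T+r["view"][:3,3]
    q=c*[1,-1,-1];u=(r["K"]@q.T).T;return u[:,:2]/u[:,2:]
def ray(r,uv):
    R=r["view"][:3,:3];t=r["view"][:3,3]
    d=np.linalg.inv(r["K"])@[uv[0],uv[1],1];d=R.T@(d*[1,-1,-1]);return -R.T@t,d
def onz(r,uv,z):
    o,d=ray(r,uv);return o+d*(z-o[2])/d[2]
def tri(r1,p1,r2,p2):
    A=np.zeros((3,3));b=np.zeros(3)
    for r,p in((r1,p1),(r2,p2)):
        o,d=ray(r,p);d=d/np.linalg.norm(d);M=np.eye(3)-np.outer(d,d);A+=M;b+=M@o
    return np.linalg.solve(A,b)
def crop(r,x0,y0,x1,y1,k,fn):
    cv2.imwrite(fn,cv2.resize(r["frame"][y0:y1,x0:x1],None,fx=k,fy=k,interpolation=cv2.INTER_CUBIC))
def masks(r,lo=(3,120,60),hi=(16,255,255)):
    h=cv2.cvtColor(r["frame"],cv2.COLOR_BGR2HSV);return cv2.inRange(h,np.array(lo),np.array(hi))
def st():
    s=get_state();R=s["tool_rot"]
    print("t%.2f"%s["time"],s["ee_pos"].round(4),"F",s["force"].round(1),"w%.3f"%s["width"],"ydir %.1f"%np.degrees(np.arctan2(R[1,1],R[0,1])),"tilt",R[:,2].round(3))
E
python3 - <<'E'
from h import *
t=read_camera("top");s=read_camera("side")
crop(t,130,130,410,310,2.8,"pics/tc.png");crop(t,295,170,415,270,6,"pics/tn.png")
crop(s,225,180,385,300,5,"pics/sn.png");crop(s,180,150,340,250,5,"pics/sf.png")
for r in(t,s):
    m=masks(r);c,_=cv2.findContours(m,0,2)
    for k in c:
        if cv2.contourArea(k)>60: print(cv2.contourArea(k),cv2.minAreaRect(k),cv2.boundingRect(k))
E
```

```text
3193.0 ((25.5, 305.0), (80.0, 51.0), 90.0) (0, 265, 52, 81)
561.5 ((326.90240478515625, 248.37802124023438), (24.72443389892578, 24.514904022216797), 24.775142669677734) (312, 233, 31, 32)
384.5 ((380.4106140136719, 222.691650390625), (20.902624130249023, 20.117265701293945), 25.016895294189453) (368, 210, 26, 26)
374.5 ((325.1082458496094, 196.61856079101562), (20.306926727294922, 20.20539093017578), 66.03751373291016) (313, 184, 26, 26)
144.5 ((471.0, 188.5), (13.0, 14.0), 90.0) (464, 182, 15, 14)
69.5 ((370.85296630859375, 154.91177368164062), (28.861740112304688, 3.6380343437194824), 75.96376037597656) (367, 141, 9, 29)
336.0 ((147.59716796875, 116.2831039428711), (8.60922908782959, 94.9991226196289), 87.56334686279297) (100, 110, 96, 10)
514.5 ((329.9999694824219, 112.5), (83.99998474121094, 6.999999046325684), -0.0) (288, 109, 85, 8)
521.0 ((330.0, 103.5), (7.0, 84.0), 90.0) (288, 100, 85, 8)
750.0 ((366.32354736328125, 264.29412841796875), (29.83188247680664, 48.022056579589844), 75.96376037597656) (342, 252, 49, 32)
5241.0 ((449.02850341796875, 286.30828857421875), (114.95455
[... 561 characters left out ...]
 (355, 191, 70, 38)
457.5 ((114.91410827636719, 185.79042053222656), (17.21014976501465, 56.833518981933594), 82.33319854736328) (86, 174, 57, 22)
568.0 ((281.11248779296875, 157.55088806152344), (61.31283187866211, 17.196224212646484), 16.22019386291504) (254, 141, 57, 32)
968.5 ((54.1619758605957, 81.99424743652344), (57.60708236694336, 31.023792266845703), 77.34745025634766) (33, 57, 43, 57)
10431.0 ((118.52220916748047, 89.67670440673828), (112.3638916015625, 189.42218017578125), 18.29621696472168) (48, 0, 121, 182)
94.0 ((69.66325378417969, 2.6395885944366455), (27.760835647583008, 7.704724311828613), 6.842772960662842) (56, 0, 28, 9)
92.0 ((35.0, 4.0), (8.0, 30.0), 90.0) (20, 0, 31, 9)
```

View pics/tc.png

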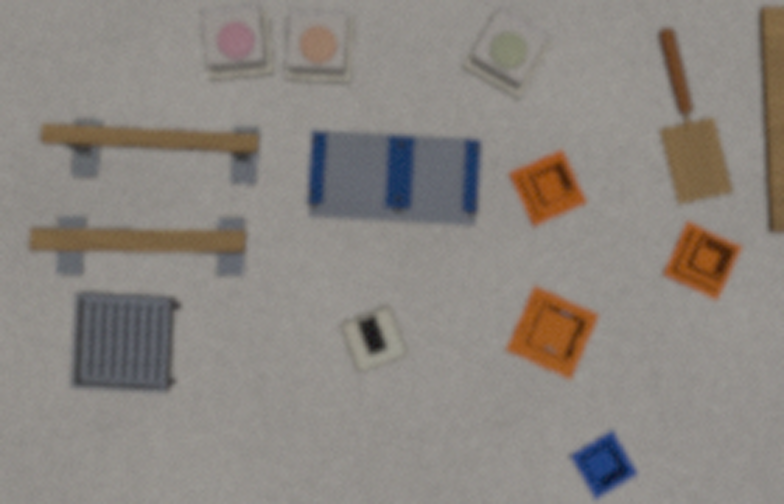

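View pics/tn.png

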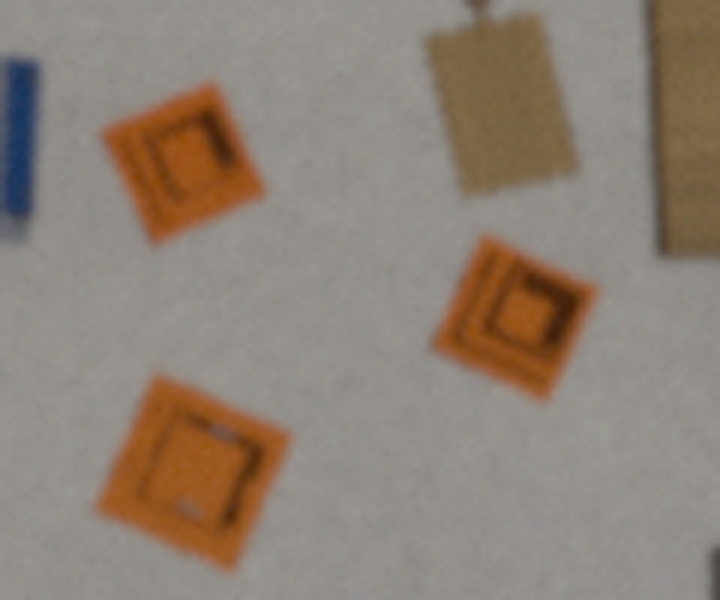

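View pics/sn.png

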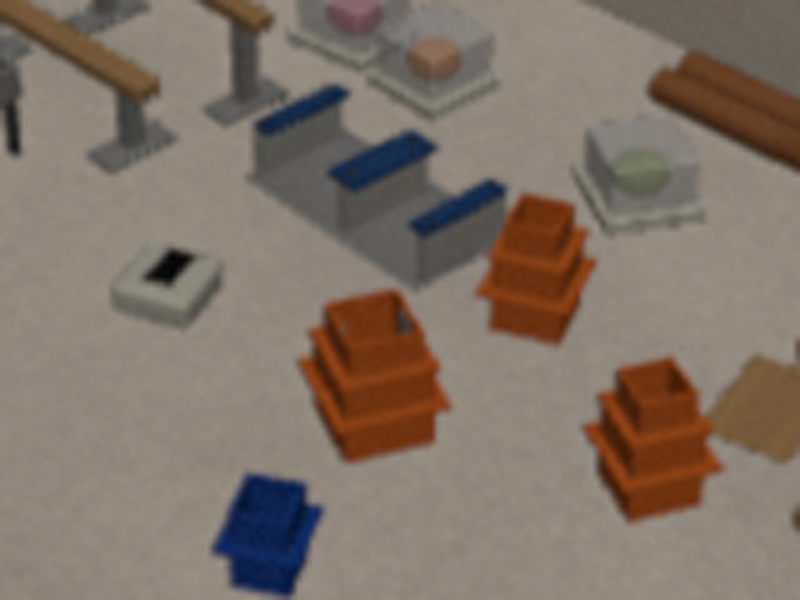

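View pics/sf.png

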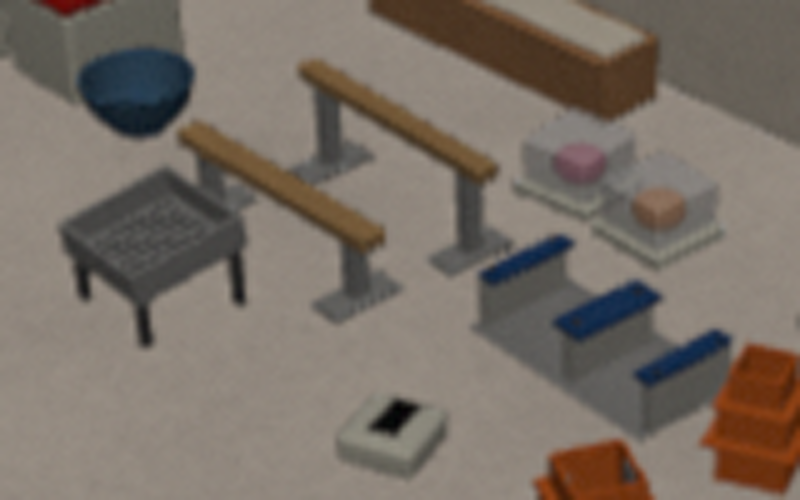

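```bash
cat >> h.py <<'E'
def rects(r,lo,hi,box,z,k=4,amin=60):
    x0,y0,x1,y1=box
    im=cv2.resize(r["frame"][y0:y1,x0:x1],None,fx=k,fy=k,interpolation=cv2.INTER_CUBIC)
    m=cv2.inRange(cv2.cvtColor(im,cv2.COLOR_BGR2HSV),np.array(lo),np.array(hi))
    out=[]
    for c in cv2.findContours(m,0,2)[0]:
        if cv2.contourArea(c)<amin*k*k: continue
        b=cv2.boxPoints(cv2.minAreaRect(cv2.convexHull(c)))
        b=(b+.5)/k-.5+[x0,y0]
        W=np.array([onz(r,p,z) for p in b]);ce=W.mean(0)
        e1=W[1]-W[0];e2=W[2]-W[1]
        out.append((b.mean(0),ce,np.linalg.norm(e1),np.linalg.norm(e2),np.degrees(np.arctan2(e1[1],e1[0]))%90,W))
    return out
OR=((3,150,60),(16,255,255));BL=((100,120,40),(125,255,255))
E
python3 - <<'E'
from h import *
t=read_camera("top");s=read_camera("side")
R=t["view"];print("cam",-R[:3,:3].T@R[:3,3])
for o in rects(t,*OR,(300,170,410,275),.036): 
    print("cup",*[np.round(v,4) for v in o[:5]])
for o in rects(t,*BL,(230,170,310,215),.047,amin=20): print("lip",*[np.round(v,4) for v in o])
# wood bars
for z in(.07,.09):
  for o in rects(t,(8,60,60),(25,200,255),(135,165,228,228),z,amin=80): print("bar",z,*[np.round(v,4) for v in o])
im=t["frame"];print(cv2.cvtColor(im,cv2.COLOR_BGR2HSV)[[178,181,216,250],[180,180,180,175]])
E
```

```text
cam [ 0.41768643 -0.093872    1.27284515]
cup [326.8766 248.282 ] [ 0.4396 -0.2595  0.036 ] 0.0732 0.073 65.2388
cup [380.3735 222.5559] [ 0.5169 -0.4262  0.036 ] 0.0612 0.0622 63.9379
cup [325.09   196.6368] [ 0.5988 -0.2577  0.036 ] 0.0618 0.0611 23.9786
lip [297.7059 192.6099] [ 0.6104 -0.1724  0.047 ] 0.0747 0.0113 86.2585 [[ 0.5734 -0.1643  0.047 ]
 [ 0.648  -0.1692  0.047 ]
 [ 0.6473 -0.1805  0.047 ]
 [ 0.5727 -0.1755  0.047 ]]
lip [272.225 191.3  ] [ 0.615  -0.0942  0.047 ] 0.0753 0.0249 86.2749 [[ 0.5783 -0.0793  0.047 ]
 [ 0.6534 -0.0842  0.047 ]
 [ 0.6518 -0.1091  0.047 ]
 [ 0.5767 -0.104   0.047 ]]
lip [242.9932 189.6089] [ 0.621  -0.0045  0.047 ] 0.0748 0.0118 86.5004 [[ 0.5841  0.0036  0.047 ]
 [ 0.6587 -0.001   0.047 ]
 [ 0.6579 -0.0127  0.047 ]
 [ 0.5832 -0.0081  0.047 ]]
bar 0.07 [178.6254 215.4552] [0.5404 0.1857 0.07  ] 0.0235 0.2283 1.0986 [[0.5307 0.2995 0.07  ]
 [0.5542 0.2999 0.07  ]
 [0.5502 0.0717 0.07  ]
 [0.5267 0.0717 0.07  ]]
bar 0.07 [182.995  179.3475] [0.6498 0.1745 0.07  ] 0.0236 0.2334 88.6632 [[0.6449 0.2912 0.07  ]
 [0.6685 0.2906 0.07  ]
 [0.6546 0.0577 0.07  ]
 [0.631  0.0587 0.07  ]]
bar 0.09 [178.6254 215.4552] [0.5384 0.181  0.09  ] 0.0231 0.2245 1.0986 [[0.5288 0.2929 0.09  ]
 [0.5519 0.2934 0.09  ]
 [0.548  0.0689 0.09  ]
 [0.5249 0.069  0.09  ]]
bar 0.09 [182.995  179.3475] [0.6459 0.1701 0.09  ] 0.0232 0.2295 88.6632 [[0.6412 0.2848 0.09  ]
 [0.6644 0.2842 0.09  ]
 [0.6506 0.0552 0.09  ]
 [0.6275 0.0562 0.09  ]]
[[ 17 109 124]
 [ 17 102 108]
 [ 17 116 119]
 [113  23  87]]
```

Run:
```python
from h import *
t=read_camera("top");s=read_camera("side")
def yaw(a): a=np.radians(a);return np.array([[np.cos(a),-np.sin(a),0],[np.sin(a),np.cos(a),0],[0,0,1]])
def sq(c,w,a,z,l=None):
    l=l or w
    return np.array([[*c[:2],z]]*4)+(yaw(a)@(np.array([[1,1,0],[1,-1,0],[-1,-1,0],[-1,1,0]])*np.array([w/2,l/2,0])).T).T
ims=[t["frame"].copy(),s["frame"].copy()]
k=4
big=[cv2.resize(i,None,fx=k,fy=k,interpolation=cv2.INTER_CUBIC) for i in ims]
S=[]
for c,w,i,a in(((.4396,-.2595),.078,.062,65.2),((.5169,-.4262),.066,.05,64),((.5988,-.2577),.066,.05,24)):
    S+=[sq(c,w,a,.036),sq(c,i-.012,a,.088),sq(c,i,a,0)]
for c,w in(((.6182,-.0458),.068),((.6122,-.1366),.056)): S.append(sq(c,.08,-3.75,.047,w))
S+=[sq((.5404,.1857),.024,-1,.07,.23),sq((.6459,.1701),.02,-3.4,.09,.23)]
for r,b in zip((t,s),big):
    for q in S:
        cv2.polylines(b,[((proj(r,q)+.5)*k-.5).round().astype(int)],True,(0,255,0),1)
cv2.imwrite("pics/ov_t.png",big[0][170*k:275*k,230*k:410*k]);cv2.imwrite("pics/ov_s.png",big[1][190*k:295*k,270*k:385*k])
cv2.imwrite("pics/ov_s2.png",big[1][150*k:260*k,190*k:340*k])
crop(t,150,225,205,280,10,"pics/tray.png")
```

```text
(no output)
```

View pics/ov_t.png

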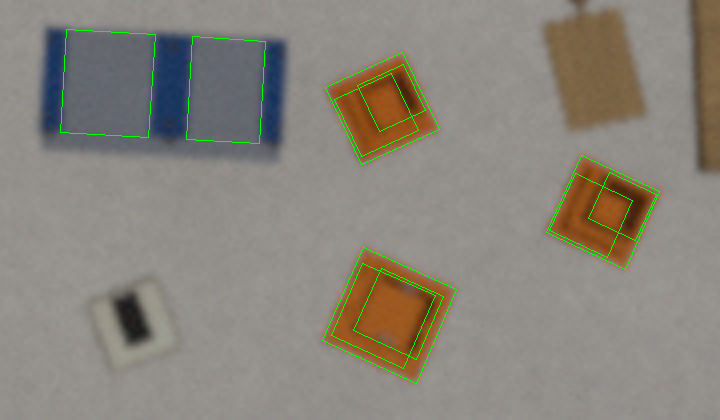

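View pics/ov_s.png

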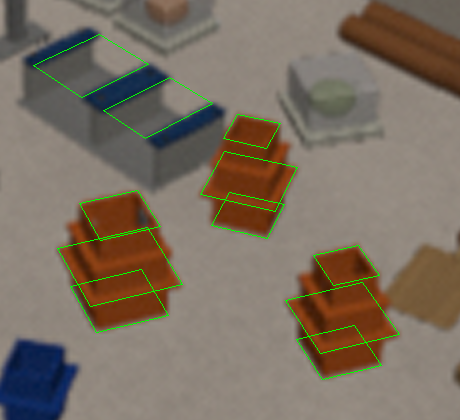

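View pics/ov_s2.png

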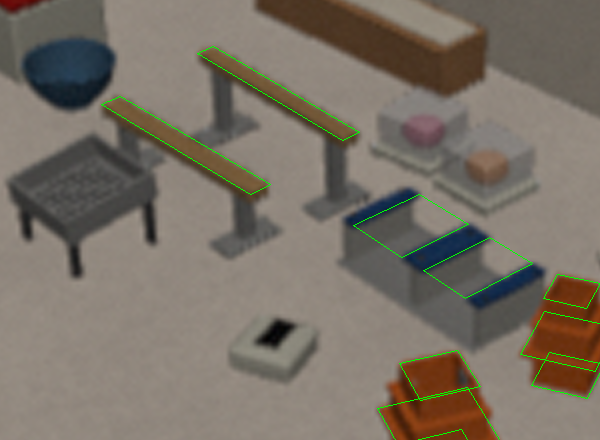

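View pics/tray.png

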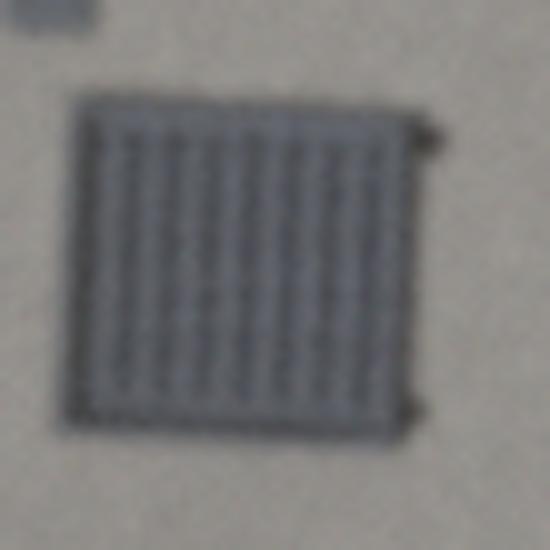

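```bash
python3 -m crank '0 0 -40 24 -34 0 -1;0 0 -40 24 -34 0 -1;0 0 -40 24 -34 0 -1;0 0 -40 24 -34 0 -1;0 0 -40 24 -34 0 -1;0 0 -40 24 -34 0 -1;0 0 -40 24 -34 0 -1;0 0 -40 24 -34 0 -1;0 0 -40 24 -34 0 -1;0 0 -95 23 -84.8 -8 -1;0 0 -95 23 -84.8 -8 -1;0 0 -95 23 -84.8 -8 -1;0 0 -95 23 -84.8 -8 -1;0 0 -95 23 -84.8 -8 -1;0 0 -95 23 -84.8 -8 -1;0 0 -95 23 -84.8 -8 -1;0 0 -95 23 -84.8 -8 -1;0 0 -95 23 -84.8 -8 -1;0 0 -95 23 -84.8 -8 -1;0 0 -95 23 -84.8 -8 -1' 40; python3 -c "
from h import *
st()"
```

```text
time: 2.4
ee_pos: [0.4397, -0.2634, 0.151]
tool_rot: [[0.42, 0.908, 0.0], [0.908, -0.42, -0.001], [-0.0, 0.001, -1.0]]
force: [0.5, 0.9, -0.0]
width: 1.002
t2.40 [ 0.4397 -0.2634  0.151 ] F [ 0.5  0.9 -0. ] w1.002 ydir -24.8 tilt [ 0.    -0.001 -1.   ]
```

```bash
python3 -m crank '0 0 0 0 0 0 -1;0 0 0 0 0 0 -1' ; python3 -c "
from h import *
st()
t=read_camera('top');s=read_camera('side');crop(t,270,190,400,290,5,'pics/a_t.png');crop(s,240,170,380,290,5,'pics/a_s.png')
for o in rects(t,*OR,(300,170,410,275),.036): print('cup',*[np.round(v,4) for v in o[:5]])"
```

```text
time: 2.6
ee_pos: [0.4399, -0.2585, 0.1517]
tool_rot: [[0.417, 0.909, -0.0], [0.909, -0.417, 0.0], [0.0, -0.0, -1.0]]
force: [-0.6, 0.8, -0.6]
width: 1.002
t2.60 [ 0.4399 -0.2585  0.1517] F [-0.6  0.8 -0.6] w1.002 ydir -24.7 tilt [-0.  0. -1.]
cup [380.3651 222.5836] [ 0.5168 -0.4262  0.036 ] 0.0612 0.0621 63.0965
cup [325.0823 196.6159] [ 0.5988 -0.2577  0.036 ] 0.0614 0.0613 24.4481
```

View pics/a_t.png

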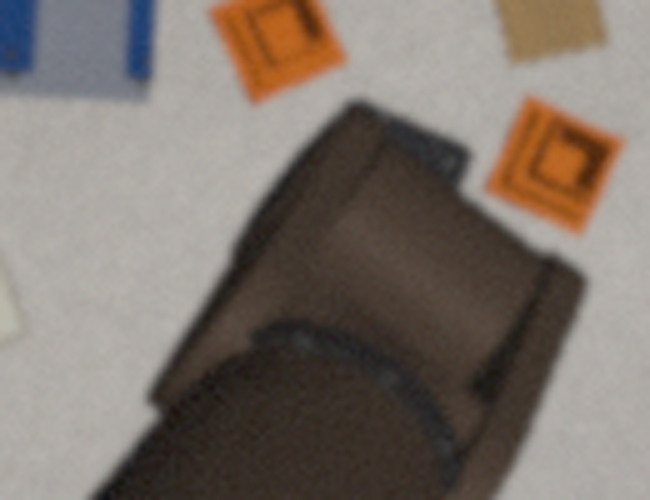

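View pics/a_s.png

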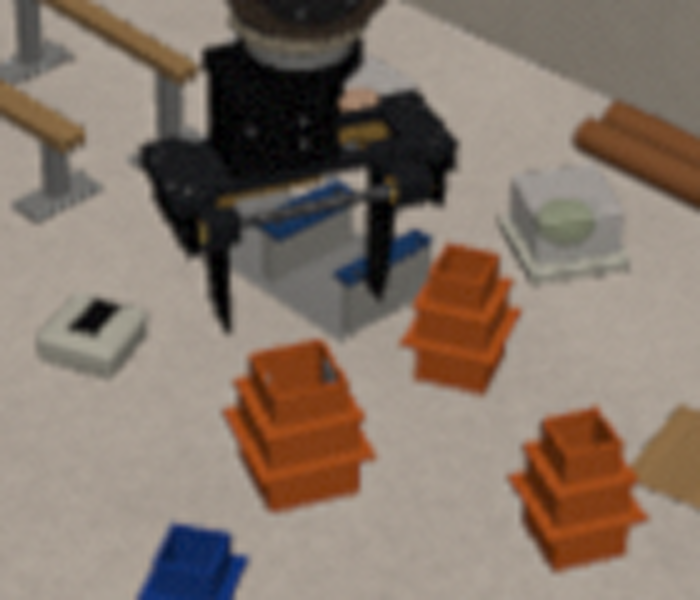

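```bash
python3 -m crank '0 0 0 0 -0.1 -4 -1;0 0 0 0 -0.1 -6.8 -1;0 0 0 0 -0.1 -6.8 -1;0 0 0 0 -0.1 -6.8 1;0 0 0 0 -0.1 -6.8 1;0 0 0 0 -0.1 -6.8 1;0 0 0 0 -0.1 -6.8 1;0 0 0 0 -0.1 -6.8 1;0 0 0 0 -0.1 -6.8 1' 40; python3 -c "
from h import *
st()"
```

```text
time: 3.6
ee_pos: [0.4401, -0.2604, 0.084]
tool_rot: [[0.417, 0.909, 0.0], [0.909, -0.417, -0.0], [-0.0, 0.001, -1.0]]
force: [-1.6, 0.1, 1.2]
width: 0.549
t3.60 [ 0.4401 -0.2604  0.084 ] F [-1.6  0.1  1.2] w0.549 ydir -24.6 tilt [ 0. -0. -1.]
```

```bash
python3 -m crank '0 0 0 0 0 1 1;0 0 0 0 0 3 1;0 0 0 0 0 6 1;0 0 0 0 0 8 1;0 0 5 1 3 8 1;0 0 10 4 8 8 1;0 0 16 7 13 8 1;0 0 21 8.8 17 8 1;0 0 21 8.8 20 8 1;0 0 21 8.8 22 8 1;0 0 21 8.8 22 8 1;0 0 21 8.8 22 8 1;0 0 21 8.8 22 8 1;0 0 21 8.8 22 8 1' 40; python3 -c "
from h import *
st()
t=read_camera('top');s=read_camera('side');crop(t,220,160,350,260,5,'pics/b_t.png');crop(s,220,140,360,260,5,'pics/b_s.png')"
```

```text
time: 5.0
ee_pos: [0.528, -0.0414, 0.1638]
tool_rot: [[0.065, 0.998, 0.0], [0.998, -0.065, -0.0], [-0.0, 0.0, -1.0]]
force: [1.0, 0.3, -0.9]
width: 0.524
t5.00 [ 0.528  -0.0414  0.1638] F [ 1.   0.3 -0.9] w0.524 ydir -3.7 tilt [ 0. -0. -1.]
```

View pics/b_s.png

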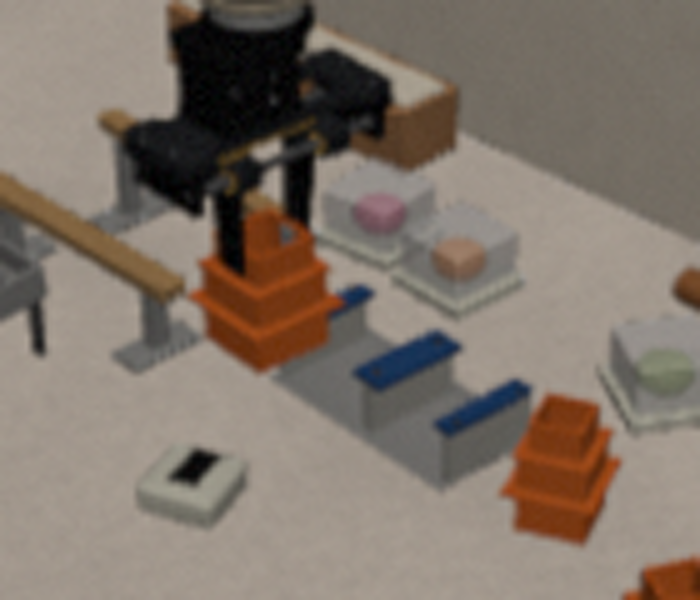

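View pics/b_t.png

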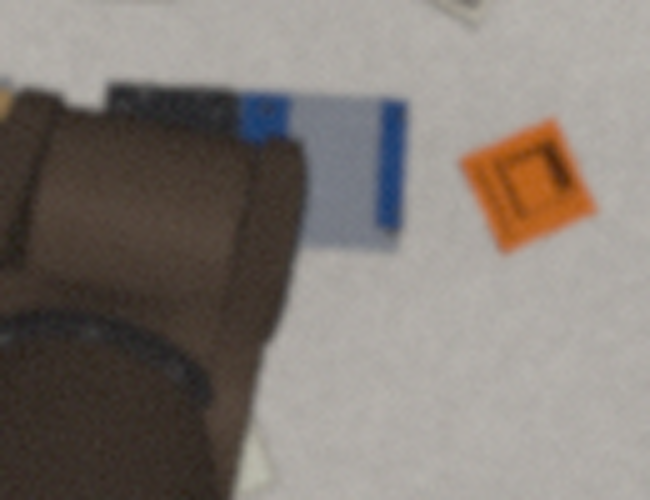

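```bash
python3 -m crank '0 0 0 0 0.1 -4 1;0 0 0 0 0.1 -7 1;0 0 0 0 0.1 -7.8 1;0 0 0 0 0.1 -7.8 1;0 0 0 0 0.1 -7.8 1' 40
python3 - <<'E'
from h import *
st()
t=read_camera('top');s=read_camera('side')
k=5;x0,y0=220,160
im=cv2.resize(s["frame"][y0:y0+120,x0:x0+140],None,fx=k,fy=k,interpolation=cv2.INTER_CUBIC)
def sq(c,w,l,a,z):
    a=np.radians(a);R=np.array([[np.cos(a),-np.sin(a)],[np.sin(a),np.cos(a)]])
    q=(R@(np.array([[1,1],[1,-1],[-1,-1],[-1,1]])*[w/2,l/2]).T).T+c
    return np.c_[q,[z]*4]
c=(.5275,-.0398);P=[sq(c,.078,.078,-3.7,.036+.002),sq(c,.062,.062,-3.7,.002),sq(c,.062,.062,-3.7,.062),sq((.6182,-.0458),.08,.068,-3.75,.047)]
for q in P: cv2.polylines(im,[((proj(s,q)-[x0,y0]+.5)*k).round().astype(int)],True,(0,255,0),1)
cv2.imwrite("pics/c_s.png",im)
E
```

```text
time: 5.6
ee_pos: [0.5283, -0.0398, 0.0861]
tool_rot: [[0.064, 0.998, 0.0], [0.998, -0.064, -0.0], [-0.0, 0.0, -1.0]]
force: [-0.0, 0.1, -2.4]
width: 0.522
t5.60 [ 0.5283 -0.0398  0.0861] F [-0.   0.1 -2.4] w0.522 ydir -3.7 tilt [ 0. -0. -1.]
```

View pics/c_s.png

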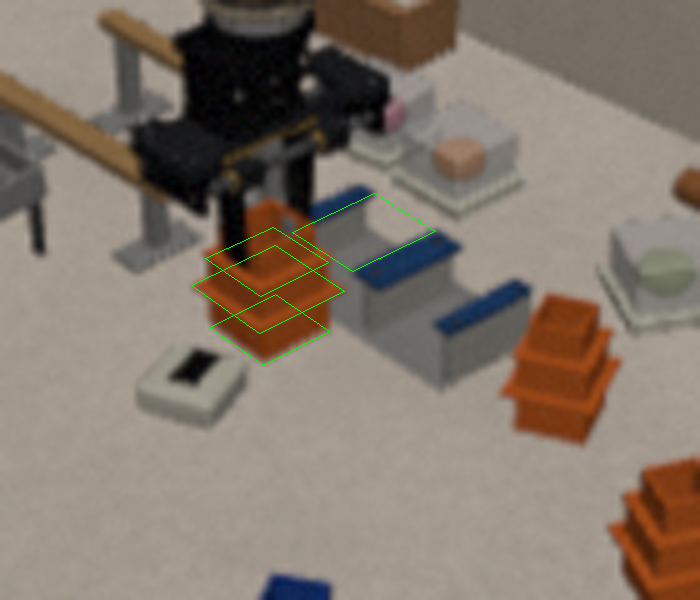

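```bash
python3 -m crank '0 0 0 1.5 -0.1 0 1;0 0 0 3 -0.2 0 1;0 0 0 4.5 -0.3 0 1;0 0 0 6 -0.4 0 1;0 0 0 7.5 -0.5 0 1;0 0 0 9 -0.6 0 1;0 0 0 9 -0.6 0 1;0 0 0 9 -0.6 0 1' 40
python3 - <<'E'
from h import *
st()
E
```

```text
time: 6.5
ee_pos: [0.6176, -0.0453, 0.0856]
tool_rot: [[0.063, 0.998, -0.0], [0.998, -0.063, 0.0], [0.0, -0.0, -1.0]]
force: [0.4, 0.7, -3.5]
width: 0.524
t6.50 [ 0.6176 -0.0453  0.0856] F [ 0.4  0.7 -3.5] w0.524 ydir -3.6 tilt [-0.  0. -1.]
```

```bash
python3 -m crank '0 0 0 0 0 0.4 1;0 0 0 0 0 0.8 1;0 0 0 0 0 1.3 1;0 0 0 0 0 2 1;0 0 0 0 0 3 1;0 0 0 0 0 5 1;0 0 0 0 0 8 1;0 0 0 0 0 10 1;0 0 0 0 0 10 1' 50
python3 - <<'E'
from h import *
st()
s=read_camera('side');crop(s,220,130,380,250,5,'pics/d_s.png')
E
```

```text
time: 7.4
ee_pos: [0.6196, -0.0455, 0.19]
tool_rot: [[0.063, 0.998, 0.007], [0.998, -0.063, -0.001], [-0.001, 0.007, -1.0]]
force: [0.6, 0.1, -1.4]
width: 0.521
t7.40 [ 0.6196 -0.0455  0.19  ] F [ 0.6  0.1 -1.4] w0.521 ydir -3.6 tilt [ 0.007 -0.001 -1.   ]
```

View pics/d_s.png

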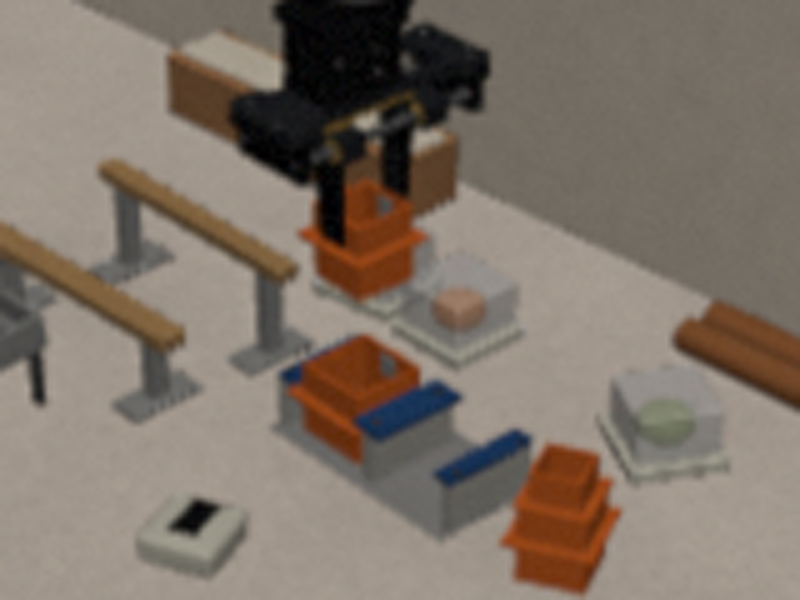

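```bash
python3 -m crank '0 0 0 -4 2 0 1;0 0 0 -8 4.5 0 1;0 0 0 -12 6.5 0 1;0 0 0 -15.8 8.5 0 1;0 0 0 -15.8 8.5 -4 1;0 0 0 -15.8 8.5 -8 1;0 0 0 -15.8 8.5 -11 1;0 0 0 -15.8 8.5 -12.5 1;0 0 0 -15.8 8.5 -12.9 1;0 0 0 -15.8 8.5 -12.9 1;0 0 0 -15.8 8.5 -12.9 1' 40
python3 - <<'E'
from h import *
st()
E
```

```text
time: 8.55
ee_pos: [0.46, 0.0396, 0.0566]
tool_rot: [[0.064, 0.998, 0.0], [0.998, -0.064, -0.0], [-0.0, 0.0, -1.0]]
force: [0.9, -0.4, -1.0]
width: 0.523
t8.55 [0.46   0.0396 0.0566] F [ 0.9 -0.4 -1. ] w0.523 ydir -3.6 tilt [ 0. -0. -1.]
```

```bash
python3 -m crank '0 0 0 0 0 0 -0.5;0 0 0 0 0 0 -0.5;0 0 0 0 0 0 -0.5;0 0 0 0 0 4 -0.5;0 0 0 0 0 8 -0.5;0 0 0 0 0 10.5 -0.5;0 0 5 3 -5 10.5 -1;0 0 12 5 -9.5 10.5 -1;0 0 18 7 -14 10.5 -1;0 0 24 9 -18.5 10.5 -1;0 0 27.9 11 -23 10.5 -1;0 0 27.9 13 -27 10.5 -1;0 0 27.9 13.9 -29.7 10.5 -1;0 0 27.9 13.9 -29.7 10.5 -1;0 0 27.9 13.9 -29.7 10.5 -1;0 0 27.9 13.9 -29.7 10.5 -1' 40
python3 - <<'E'
from h import *
st()
s=read_camera('side');t=read_camera('top');crop(s,180,130,380,280,4,'pics/e_s.png')
for o in rects(t,*OR,(150,170,410,275),.036): print('cup',*[np.round(v,4) for v in o[:5]])
E
```

```text
time: 10.15
ee_pos: [0.5987, -0.2562, 0.1616]
tool_rot: [[-0.411, 0.911, -0.0], [0.911, 0.411, 0.0], [0.001, -0.0, -1.0]]
force: [-0.2, -0.2, -0.3]
width: 0.997
t10.15 [ 0.5987 -0.2562  0.1616] F [-0.2 -0.2 -0.3] w0.997 ydir 24.3 tilt [-0.  0. -1.]
cup [228.8407 241.1047] [0.464  0.0394 0.036 ] 0.0541 0.0616 86.2937
cup [380.2851 222.5762] [ 0.5168 -0.4259  0.036 ] 0.0611 0.062 62.8411
cup [256.5498 191.2528] [ 0.6173 -0.0457  0.036 ] 0.0743 0.0651 86.722
```

View pics/e_s.png

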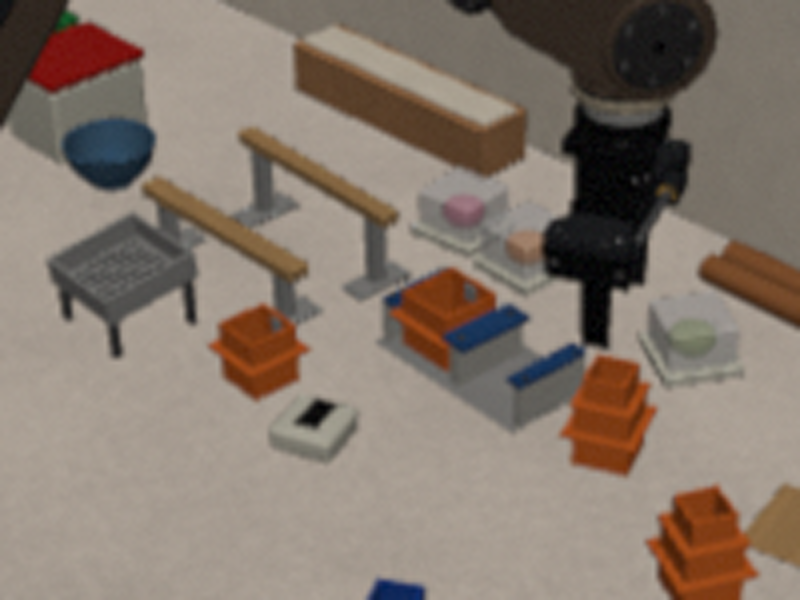

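```bash
python3 -m crank '0 0 0 0 0 -4 -1;0 0 0 0 0 -7.8 -1;0 0 0 0 0 -7.8 -1;0 0 0 0 0 -7.8 0;0 0 0 0 0 -7.8 1;0 0 0 0 0 -7.8 1;0 0 0 0 0 -7.8 1;0 0 0 0 0 -7.8 1;0 0 0 0 0 -7.8 1;0 0 0 0 0 -7.8 1;0 0 0 0 0 -7.8 1' 40
python3 - <<'E'
from h import *
st()
E
```

```text
time: 11.35
ee_pos: [0.5991, -0.2574, 0.0836]
tool_rot: [[-0.411, 0.912, 0.0], [0.912, 0.411, 0.0], [0.0, 0.0, -1.0]]
force: [-0.4, 0.2, 1.9]
width: 0.402
t11.35 [ 0.5991 -0.2574  0.0836] F [-0.4  0.2  1.9] w0.402 ydir 24.3 tilt [ 0.  0. -1.]
```

```bash
python3 -m crank '0 0 0 0 0 1 1;0 0 0 0 0 3 1;0 0 0 0 0 6 1;0 0 0 0 0 8 1;0 0 -7 -3 3 8 1;0 0 -14 -5 6.5 8 1;0 0 -21 -7 9.5 8 1;0 0 -27.9 -7.7 12.7 8 1;0 0 -27.9 -7.7 12.7 8 1;0 0 -27.9 -7.7 12.7 5 1;0 0 -27.9 -7.7 12.7 2 1;0 0 -27.9 -7.7 12.7 0.2 1;0 0 -27.9 -7.7 12.7 0.2 1;0 0 -27.9 -7.7 12.7 0.2 1' 40
python3 - <<'E'
from h import *
st()
t=read_camera('top');s=read_camera('side')
k=5;x0,y0=220,160
im=cv2.resize(s["frame"][y0:y0+120,x0:x0+140],None,fx=k,fy=k,interpolation=cv2.INTER_CUBIC)
def sq(c,w,l,a,z):
    a=np.radians(a);R=np.array([[np.cos(a),-np.sin(a)],[np.sin(a),np.cos(a)]])
    q=(R@(np.array([[1,1],[1,-1],[-1,-1],[-1,1]])*[w/2,l/2]).T).T+c
    return np.c_[q,[z]*4]
c=get_state()["ee_pos"][:2];P=[sq(c,.066,.066,-3.7,.036+.002),sq(c,.05,.05,-3.7,.002),sq(c,.05,.05,-3.7,.062),sq((.6122,-.1366),.08,.056,-3.75,.047)]
for q in P: cv2.polylines(im,[((proj(s,q)-[x0,y0]+.5)*k).round().astype(int)],True,(0,255,0),1)
cv2.imwrite("pics/f_s.png",im)
E
```

```text
time: 12.75
ee_pos: [0.5224, -0.1308, 0.0859]
tool_rot: [[0.063, 0.998, 0.0], [0.998, -0.063, -0.0], [-0.0, 0.0, -1.0]]
force: [-0.2, 0.0, -0.8]
width: 0.394
t12.75 [ 0.5224 -0.1308  0.0859] F [-0.2  0.  -0.8] w0.394 ydir -3.6 tilt [ 0. -0. -1.]
```

View pics/f_s.png

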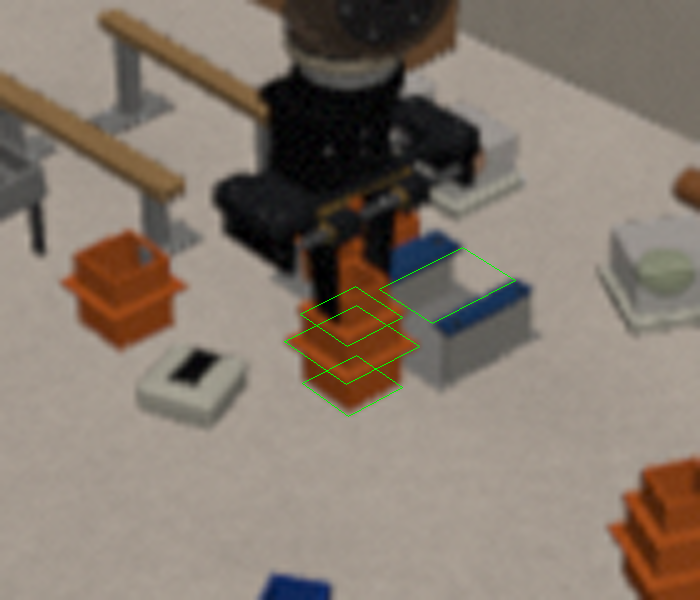

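Aligned. Slide in and pull.

```bash
python3 -m crank '0 0 0 1.5 -0.1 0 1;0 0 0 3 -0.2 0 1;0 0 0 4.5 -0.3 0 1;0 0 0 6 -0.4 0 1;0 0 0 7.5 -0.5 0 1;0 0 0 9 -0.6 0 1;0 0 0 9 -0.6 0 1;0 0 0 9 -0.6 0.2 1' 50
python3 - <<'E'
from h import *
st()
E
python3 -m crank '0 0 0 0 0 0.4 1;0 0 0 0 0 0.8 1;0 0 0 0 0 1.3 1;0 0 0 0 0 2 1;0 0 0 0 0 3 1;0 0 0 0 0 5 1;0 0 0 0 0 8 1;0 0 0 0 0 10 1;0 0 0 0 0 10 1' 50
python3 - <<'E'
from h import *
st()
s=read_camera('side');crop(s,220,130,380,250,5,'pics/g_s.png')
E
```

```text
time: 13.65
ee_pos: [0.6116, -0.1363, 0.0879]
tool_rot: [[0.063, 0.998, -0.0], [0.998, -0.063, 0.0], [0.0, -0.0, -1.0]]
force: [1.0, -0.1, -8.0]
width: 0.397
t13.65 [ 0.6116 -0.1363  0.0879] F [ 1.  -0.1 -8. ] w0.397 ydir -3.6 tilt [-0.  0. -1.]
time: 14.55
ee_pos: [0.6134, -0.1367, 0.192]
tool_rot: [[0.063, 0.998, 0.007], [0.998, -0.063, -0.002], [-0.002, 0.007, -1.0]]
force: [0.5, 0.0, 0.0]
width: 0.395
t14.55 [ 0.6134 -0.1367  0.192 ] F [0.5 0.  0. ] w0.395 ydir -3.6 tilt [ 0.007 -0.002 -1.   ]
```

View pics/g_s.png

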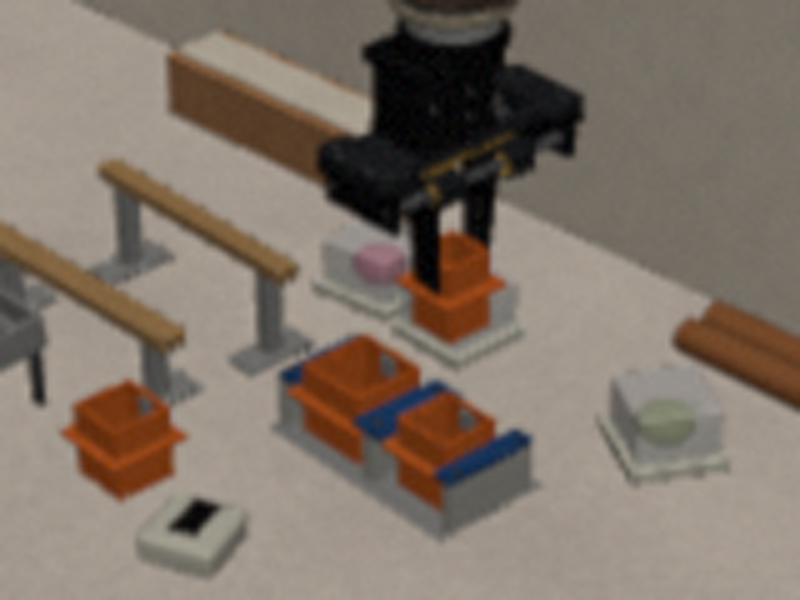

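```bash
python3 -m crank '0 0 0 -5 -2 0 1;0 0 0 -10 -4.5 0 1;0 0 0 -15.2 -6.4 0 1;0 0 0 -15.2 -6.4 -4 1;0 0 0 -15.2 -6.4 -8 1;0 0 0 -15.2 -6.4 -11 1;0 0 0 -15.2 -6.4 -12.8 1;0 0 0 -15.2 -6.4 -13.1 1;0 0 0 -15.2 -6.4 -13.1 1;0 0 0 -15.2 -6.4 -13.1 1' 40
python3 - <<'E'
from h import *
st()
E
```

```text
time: 15.6
ee_pos: [0.46, -0.2003, 0.0567]
tool_rot: [[0.064, 0.998, -0.0], [0.998, -0.064, 0.0], [0.0, -0.0, -1.0]]
force: [-0.3, -0.4, -1.2]
width: 0.399
t15.60 [ 0.46   -0.2003  0.0567] F [-0.3 -0.4 -1.2] w0.399 ydir -3.6 tilt [-0.  0. -1.]
```

```bash
python3 -m crank '0 0 0 0 0 0 -0.2;0 0 0 0 0 0 -0.2;0 0 0 0 0 0 -0.2;0 0 0 0 0 4 -0.2;0 0 0 0 0 8 -0.2;0 0 0 0 0 10 -0.2;0 0 0 0 0 10 -0.2' 40
python3 - <<'E'
from h import *
st()
s=read_camera('side');t=read_camera('top');crop(t,220,160,400,290,4,'pics/h_t.png')
for z in(.036,.06):
  for o in rects(t,*OR,(150,170,410,275),z): print('cup',*[np.round(v,4) for v in o[:5]])
E
```

```text
time: 16.3
ee_pos: [0.461, -0.2008, 0.1594]
tool_rot: [[0.063, 0.998, 0.005], [0.998, -0.063, -0.003], [-0.002, 0.005, -1.0]]
force: [-0.1, 0.2, -0.8]
width: 0.596
t16.30 [ 0.461  -0.2008  0.1594] F [-0.1  0.2 -0.8] w0.596 ydir -3.6 tilt [ 0.005 -0.003 -1.   ]
cup [228.8518 242.2235] [0.4606 0.0394 0.036 ] 0.0608 0.0612 86.5637
cup [380.3571 222.5391] [ 0.5169 -0.4262  0.036 ] 0.0612 0.0617 63.6085
cup [286.0086 192.8534] [ 0.6116 -0.1368  0.036 ] 0.0623 0.0527 86.1249
cup [256.5674 191.2515] [ 0.6173 -0.0457  0.036 ] 0.0744 0.0653 86.5608
cup [228.8518 242.2235] [0.4598 0.0368 0.06  ] 0.0596 0.06 86.5637
cup [380.3571 222.5391] [ 0.515  -0.4197  0.06  ] 0.06 0.0605 63.6085
cup [286.0086 192.8534] [ 0.6078 -0.136   0.06  ] 0.061 0.0517 86.1249
cup [256.5674 191.2515] [ 0.6135 -0.0467  0.06  ] 0.073 0.064 86.5608
```

View pics/h_t.png

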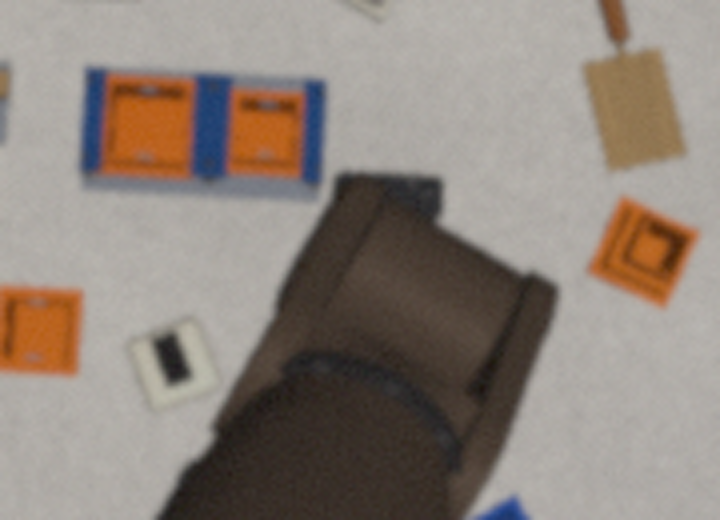

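```bash
python3 -m crank '0 0 0 5 2 0 -0.6;0 0 0 10 4.2 0 -0.6;0 0 0 15.2 6.3 0 -0.6;0 0 0 15.2 6.3 0 -0.6;0 0 0 15.2 6.3 -5 -0.6;0 0 0 15.2 6.3 -9 -0.6;0 0 0 15.2 6.3 -9.9 -0.6;0 0 0 15.2 6.3 -9.9 -0.6;0 0 0 15.2 6.3 -9.9 1;0 0 0 15.2 6.3 -9.9 1;0 0 0 15.2 6.3 -9.9 1;0 0 0 15.2 6.3 -9.9 1;0 0 0 15.2 6.3 -9.9 1;0 0 0 15.2 6.3 -9.9 1' 40
python3 - <<'E'
from h import *
st()
E
```

```text
time: 17.8
ee_pos: [0.6124, -0.1375, 0.0588]
tool_rot: [[0.063, 0.998, 0.001], [0.998, -0.063, -0.001], [-0.0, 0.001, -1.0]]
force: [-1.1, 0.0, 7.1]
width: 0.524
t17.80 [ 0.6124 -0.1375  0.0588] F [-1.1  0.   7.1] w0.524 ydir -3.6 tilt [ 0.001 -0.001 -1.   ]
```

```bash
python3 -m crank '0 0 0 0 0 0.3 1;0 0 0 0 0 0.3 1;0 0 0 0 0 0.3 1' 40
python3 - <<'E'
from h import *
st()
s=read_camera('side');crop(s,220,150,360,250,5,'pics/i_s.png')
E
```

```text
time: 18.1
ee_pos: [0.612, -0.1373, 0.0607]
tool_rot: [[0.063, 0.998, 0.0], [0.998, -0.063, -0.0], [-0.0, 0.0, -1.0]]
force: [-0.7, -0.3, -1.0]
width: 0.521
t18.10 [ 0.612  -0.1373  0.0607] F [-0.7 -0.3 -1. ] w0.521 ydir -3.6 tilt [ 0. -0. -1.]
```

View pics/i_s.png

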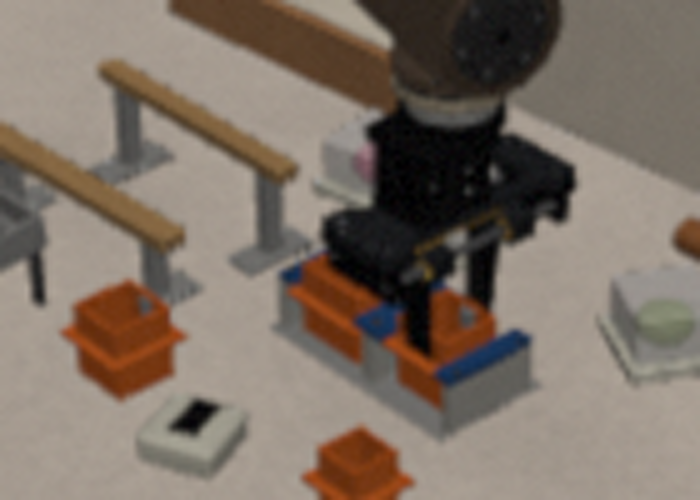

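```bash
python3 -m crank '0 0 0 -1.5 0.1 0 1;0 0 0 -3 0.2 0 1;0 0 0 -4.5 0.3 0 1;0 0 0 -6 0.4 0 1;0 0 0 -7.5 0.5 0 1;0 0 0 -9 0.6 0 1;0 0 0 -9 0.6 4 1;0 0 0 -9 0.6 8 1;0 0 0 -9 0.6 9 1;0 0 0 -11 -5 9 1;0 0 0 -13 -10 9 1;0 0 0 -15.2 -16.3 9 1;0 0 0 -15.2 -16.3 5 1;0 0 0 -15.2 -16.3 2 1;0 0 0 -15.2 -16.3 0.2 1;0 0 0 -15.2 -16.3 -0.1 1;0 0 0 -15.2 -16.3 -0.1 1;0 0 0 -15.2 -16.3 -0.1 1' 40
python3 - <<'E'
from h import *
st()
E
```

```text
time: 19.95
ee_pos: [0.46, -0.3002, 0.0592]
tool_rot: [[0.064, 0.998, -0.0], [0.998, -0.064, 0.0], [0.0, -0.0, -1.0]]
force: [-0.6, -0.1, -0.6]
width: 0.521
t19.95 [ 0.46   -0.3002  0.0592] F [-0.6 -0.1 -0.6] w0.521 ydir -3.6 tilt [-0.  0. -1.]
```

```bash
python3 -m crank '0 0 0 0 0 -0.1 1;0 0 0 0 0 -0.1 1' 40|grep -E "ee_pos|force"; python3 -m crank '0 0 0 0 0 -0.1 1;0 0 0 0 0 -0.1 1' 40|grep -E "ee_pos|force"; python3 -m crank '0 0 0 0 0 0 -0.4;0 0 0 0 0 0 -0.4;0 0 0 0 0 0 -0.4;0 0 0 0 0 4 -0.4;0 0 0 0 0 8 -0.4;0 0 0 0 0 10 -1;0 0 0 0 0 10 -1' 40
python3 - <<'E'
from h import *
st()
s=read_camera('side');t=read_camera('top');crop(s,220,150,400,285,4,'pics/j_s.png')
for z in(.036,):
  for o in rects(t,*OR,(150,170,410,275),z): print('cup',*[np.round(v,4) for v in o[:5]])
E
```

```text
ee_pos: [0.4601, -0.3002, 0.0586]
force: [-0.8, 0.4, 0.0]
ee_pos: [0.4602, -0.3003, 0.058]
force: [0.3, -0.1, 1.9]
time: 21.05
ee_pos: [0.4609, -0.301, 0.1604]
tool_rot: [[0.063, 0.998, 0.004], [0.998, -0.063, -0.003], [-0.003, 0.004, -1.0]]
force: [0.2, 1.4, -1.2]
width: 0.814
t21.05 [ 0.4609 -0.301   0.1604] F [ 0.2  1.4 -1.2] w0.814 ydir -3.6 tilt [ 0.004 -0.003 -1.   ]
cup [307.5086 241.5033] [ 0.4607 -0.2008  0.036 ] 0.0483 0.0487 86.433
cup [228.8706 242.195 ] [0.4607 0.0393 0.036 ] 0.0606 0.0612 86.8019
cup [383.7954 215.8858] [ 0.5374 -0.4375  0.036 ] 0.025 0.0628 51.3153
cup [256.5538 191.2459] [ 0.6173 -0.0457  0.036 ] 0.0745 0.0651 86.7218
```

View pics/j_s.png

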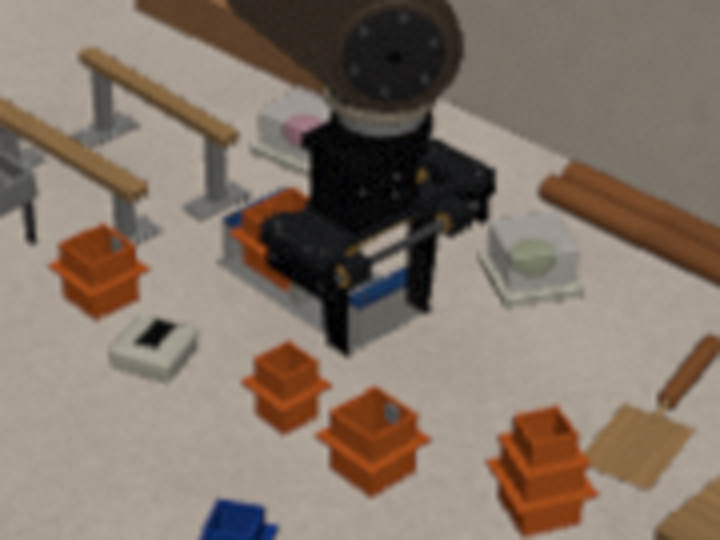

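```bash
python3 -m crank '0 0 -8 2 -4 0 -1;0 0 -15 4 -8 0 -1;0 0 -22.9 5.7 -12.6 0 -1;0 0 -22.9 5.7 -12.6 0 -1;0 0 -22.9 5.7 -12.6 -4 -1;0 0 -22.9 5.7 -12.6 -6.5 -1;0 0 -22.9 5.7 -12.6 -7.4 -1;0 0 -22.9 5.7 -12.6 -7.4 -1;0 0 -22.9 5.7 -12.6 -7.4 -1' 40
python3 - <<'E'
from h import *
st()
s=read_camera('side');crop(s,300,150,420,285,5,'pics/k_s.png')
E
```

```text
time: 22.05
ee_pos: [0.5173, -0.4264, 0.0842]
tool_rot: [[0.447, 0.895, 0.0], [0.895, -0.447, -0.0], [-0.0, 0.001, -1.0]]
force: [-0.1, -0.8, 0.1]
width: 0.999
t22.05 [ 0.5173 -0.4264  0.0842] F [-0.1 -0.8  0.1] w0.999 ydir -26.5 tilt [ 0. -0. -1.]
```

View pics/k_s.png

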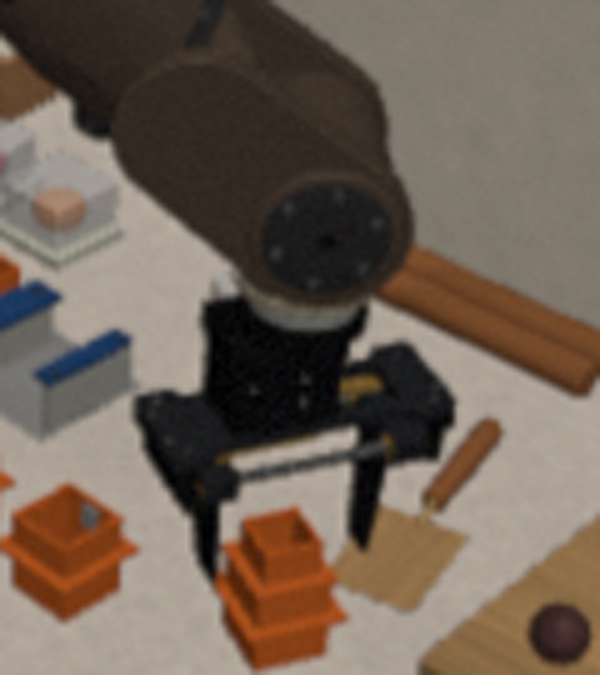

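```bash
python3 -m crank '0 0 0 0 0 0 0;0 0 0 0 0 0 1;0 0 0 0 0 0 1;0 0 0 0 0 0 1;0 0 0 0 0 0 1;0 0 0 0 0 0 1;0 0 0 0 0 0 1;0 0 0 0 0 0 1' 50 | grep -E "width|force"; python3 -m crank '0 0 0 0 0 1 1;0 0 0 0 0 3 1;0 0 0 0 0 6 1;0 0 0 0 0 9 1;0 0 5 0 5 9 1;0 0 10 0 10 9 1;0 0 15 0 15 9 1;0 0 20 0.5 20 9 1;0 0 22.9 0.5 25 9 1;0 0 22.9 0.5 29.6 9 1;0 0 22.9 0.5 29.6 9 1;0 0 22.9 0.5 29.6 6 1;0 0 22.9 0.5 29.6 3 1;0 0 22.9 0.5 29.6 1 1;0 0 22.9 0.5 29.6 0.2 1;0 0 22.9 0.5 29.6 0.2 1;0 0 22.9 0.5 29.6 0.2 1' 50
python3 - <<'E'
from h import *
st()
t=read_camera('top');s=read_camera('side')
k=5;x0,y0=220,160
im=cv2.resize(s["frame"][y0:y0+120,x0:x0+140],None,fx=k,fy=k,interpolation=cv2.INTER_CUBIC)
def sq(c,w,l,a,z):
    a=np.radians(a);R=np.array([[np.cos(a),-np.sin(a)],[np.sin(a),np.cos(a)]])
    q=(R@(np.array([[1,1],[1,-1],[-1,-1],[-1,1]])*[w/2,l/2]).T).T+c
    return np.c_[q,[z]*4]
c=get_state()["ee_pos"][:2];P=[sq(c,.066,.066,-3.7,.036+.002),sq(c,.05,.05,-3.7,.002),sq(c,.05,.05,-3.7,.062),sq((.6122,-.1366),.08,.056,-3.75,.047)]
for q in P: cv2.polylines(im,[((proj(s,q)-[x0,y0]+.5)*k).round().astype(int)],True,(0,255,0),1)
cv2.imwrite("pics/l_s.png",im)
E
```

```text
force: [0.2, 0.4, -1.1]
width: 0.397
time: 24.6
ee_pos: [0.5225, -0.1308, 0.0866]
tool_rot: [[0.064, 0.998, 0.001], [0.998, -0.064, -0.0], [-0.0, 0.001, -1.0]]
force: [0.8, -0.0, -1.1]
width: 0.394
t24.60 [ 0.5225 -0.1308  0.0866] F [ 0.8 -0.  -1.1] w0.394 ydir -3.7 tilt [ 0.001 -0.    -1.   ]
```

View pics/l_s.png

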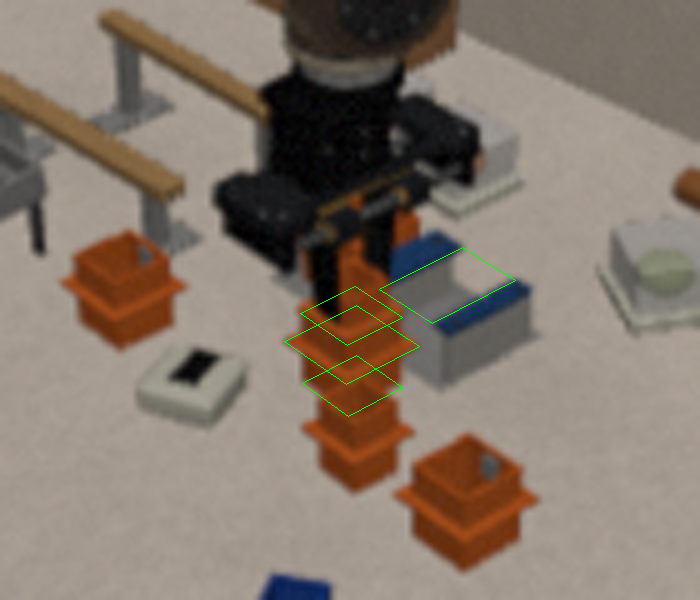

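Aligned. Slide in, pull.

```bash
python3 -m crank '0 0 0 1.5 -0.1 0 1;0 0 0 3 -0.2 0 1;0 0 0 4.5 -0.3 0 1;0 0 0 6 -0.4 0 1;0 0 0 7.5 -0.5 0 1;0 0 0 9 -0.6 0 1;0 0 0 9 -0.6 0 1;0 0 0 9 -0.6 0 1' 50|grep -E "ee|force"
python3 -m crank '0 0 0 0 0 0.4 1;0 0 0 0 0 0.8 1;0 0 0 0 0 1.3 1;0 0 0 0 0 2 1;0 0 0 0 0 3 1;0 0 0 0 0 5 1;0 0 0 0 0 8 1;0 0 0 0 0 10 1;0 0 0 0 0 10 1' 50
python3 - <<'E'
from h import *
st()
s=read_camera('side');crop(s,180,130,380,270,4,'pics/m_s.png')
t=read_camera('top')
# tray outline
k=8;x0,y0=150,225
im=cv2.resize(t["frame"][y0:280,x0:205],None,fx=k,fy=k,interpolation=cv2.INTER_CUBIC);g=cv2.cvtColor(im,cv2.COLOR_BGR2GRAY)
th,m=cv2.threshold(g,0,255,cv2.THRESH_BINARY_INV+cv2.THRESH_OTSU);m=cv2.morphologyEx(m,cv2.MORPH_CLOSE,np.ones((25,25)));m=cv2.morphologyEx(m,cv2.MORPH_OPEN,np.ones((60,60)))
c=max(cv2.findContours(m,0,2)[0],key=cv2.contourArea);b=cv2.boxPoints(cv2.minAreaRect(c));b=(b+.5)/k-.5+[x0,y0]
W=np.array([onz(t,p,.074) for p in b]);print(b.round(1),W.round(4),W.mean(0),np.linalg.norm(np.diff(W,axis=0),axis=1))
E
```

```text
ee_pos: [0.6117, -0.1363, 0.0861]
force: [-0.5, 0.6, -1.4]
time: 26.4
ee_pos: [0.6135, -0.1368, 0.1902]
tool_rot: [[0.063, 0.998, 0.007], [0.998, -0.063, -0.002], [-0.002, 0.007, -1.0]]
force: [-0.3, -0.2, -0.7]
width: 0.396
t26.40 [ 0.6135 -0.1368  0.1902] F [-0.3 -0.2 -0.7] w0.396 ydir -3.6 tilt [ 0.007 -0.002 -1.   ]
[[149.  279.4]
 [150.5 233.9]
 [192.  235.3]
 [190.5 280.8]] [[0.3529 0.2678 0.074 ]
 [0.4858 0.2668 0.074 ]
 [0.4807 0.1443 0.074 ]
 [0.3478 0.1468 0.074 ]] [0.41682129 0.20640959 0.074     ] [0.13290089 0.12262545 0.13293278]
```

View pics/m_s.png

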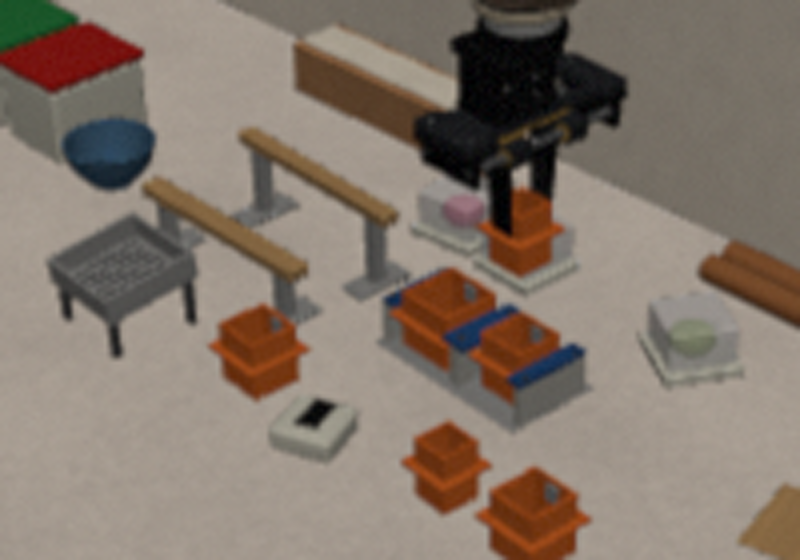

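```bash
python3 -m crank '0 0 0 0 0 2 1;0 0 0 0.5 5 2 1;0 0 0 1 10 2 1;0 0 0 1.5 15 2 1;0 0 0 2 20 2 1;0 0 0 2.5 25 2 1;0 0 0 3 30 2 1;0 0 0 3.75 34 2 1;0 0 0 3.75 36.1 2 1;0 0 0 3.75 36.1 2 1;0 0 0 3.75 36.1 -1 1;0 0 0 3.75 36.1 -3 1;0 0 0 3.75 36.1 -3.8 1;0 0 0 3.75 36.1 -3.8 1;0 0 0 3.75 36.1 -3.8 1' 50
python3 - <<'E'
from h import *
st()
t=read_camera('top');s=read_camera('side')
k=5;x0,y0=190,110
im=cv2.resize(s["frame"][y0:y0+120,x0:x0+140],None,fx=k,fy=k,interpolation=cv2.INTER_CUBIC)
def sq(c,w,l,a,z):
    a=np.radians(a);R=np.array([[np.cos(a),-np.sin(a)],[np.sin(a),np.cos(a)]])
    q=(R@(np.array([[1,1],[1,-1],[-1,-1],[-1,1]])*[w/2,l/2]).T).T+c
    return np.c_[q,[z]*4]
e=get_state()["ee_pos"];c=e[:2];f=e[2]-.0562;P=[sq(c,.054,.054,-3.7,f+.036),sq(c,.038,.038,-3.7,f),sq((.6459,.1701),.02,.23,-3.4,.09)]
for q in P: cv2.polylines(im,[((proj(s,q)-[x0,y0]+.5)*k).round().astype(int)],True,(0,255,0),1)
cv2.imwrite("pics/n_s.png",im)
crop(t,150,225,205,280,10,"pics/tray2.png")
E
```

```text
time: 28.0
ee_pos: [0.6498, 0.224, 0.1479]
tool_rot: [[0.064, 0.998, 0.0], [0.998, -0.064, -0.0], [-0.0, 0.0, -1.0]]
force: [0.5, -0.4, -1.1]
width: 0.396
t28.00 [0.6498 0.224  0.1479] F [ 0.5 -0.4 -1.1] w0.396 ydir -3.7 tilt [ 0. -0. -1.]
```

View pics/n_s.png

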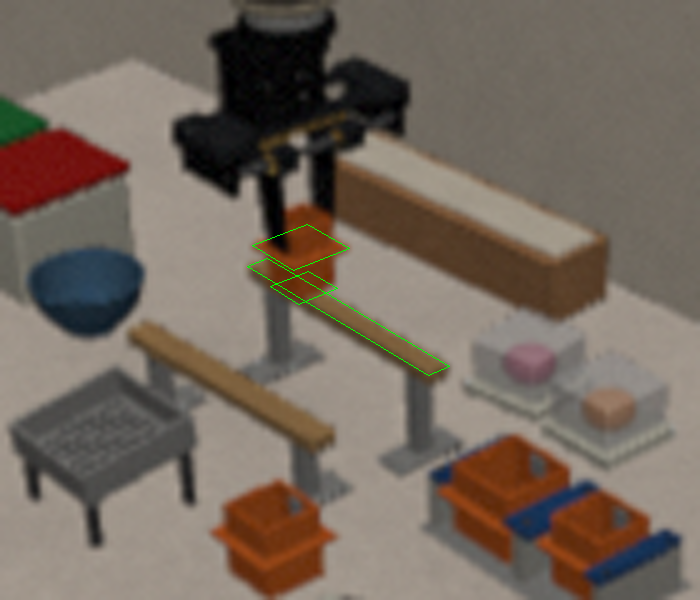

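```bash
python3 -m crank '0 0 0 0 0 -0.1 1;0 0 0 0 0 -0.2 1;0 0 0 0 0 -0.2 1' 50|grep -E "ee|force"; python3 -m crank '0 0 0 0 0 0 0.1;0 0 0 0 0 0 -0.1;0 0 0 0 0 0 -0.1;0 0 0 0 0 0 -0.1;0 0 0 0 0 3 -0.1;0 0 0 0 0 6 -0.1;0 0 0 -5 -5 8 -0.1;0 0 0 -8 -9 8 -0.1;0 0 0 -10 -14 8 -0.1;0 0 0 -10 -14 8 -0.1' 50
python3 - <<'E'
from h import *
st()
t=read_camera('top');s=read_camera('side')
crop(s,190,120,330,225,5,"pics/o_s.png");crop(t,140,150,240,225,6,"pics/o_t.png")
E
```

```text
ee_pos: [0.6495, 0.2246, 0.1456]
force: [0.2, 1.2, -0.2]
time: 29.4
ee_pos: [0.5477, 0.0825, 0.2263]
tool_rot: [[0.064, 0.998, 0.0], [0.998, -0.064, -0.0], [-0.0, 0.0, -1.0]]
force: [1.0, 1.0, 0.4]
width: 0.55
t29.40 [0.5477 0.0825 0.2263] F [1.  1.  0.4] w0.550 ydir -3.7 tilt [ 0. -0. -1.]
```

View pics/o_s.png

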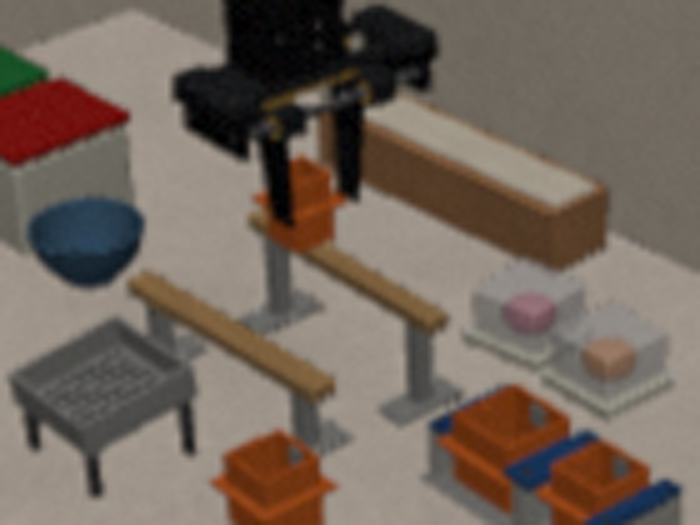

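View pics/o_t.png

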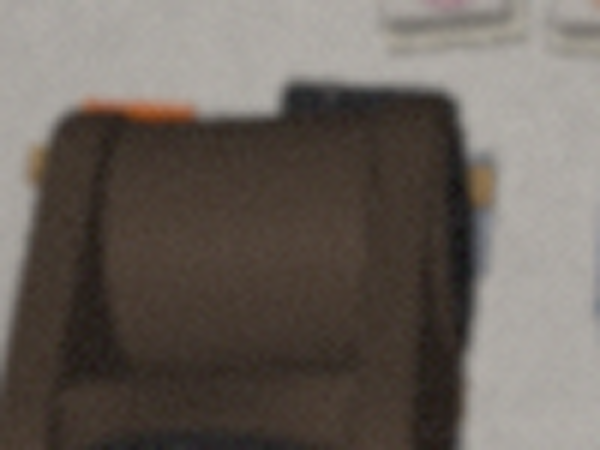

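```bash
python3 -m crank '0 0 0 -1.5 -5 0 -0.3;0 0 0 -3 -10 -2 -0.3;0 0 0 -4.5 -14.5 -4 -0.3;0 0 0 -6 -19 -6 -0.3;0 0 0 -7.5 -23.5 -6 -0.3;0 0 0 -8.9 -28.5 -6 -0.3;0 0 0 -8.9 -28.5 -8 -0.3;0 0 0 -8.9 -28.5 -12 -0.3;0 0 0 -8.9 -28.5 -15 -0.3;0 0 0 -8.9 -28.5 -16.8 -0.3;0 0 0 -8.9 -28.5 -16.8 -0.3;0 0 0 -8.9 -28.5 -16.8 1;0 0 0 -8.9 -28.5 -16.8 1;0 0 0 -8.9 -28.5 -16.8 1;0 0 0 -8.9 -28.5 -16.8 1' 50
python3 - <<'E'
from h import *
st()
E
python3 -m crank '0 0 0 0 0 0.5 1;0 0 0 0 0 3 1;0 0 0 0 0 8 1;0 0 0 0 0 12 1;0 0 0 0 0 15 1;0 0 0 2 5 15 1;0 0 0 4 9.5 15 1;0 0 0 6 14 15 1;0 0 0 8 18 15 1;0 0 0 11 22 15 1;0 0 0 14 26 15 1;0 0 0 18.3 30 15 1;0 0 0 18.3 30 15 1;0 0 0 18.3 30 15 1' 50
python3 - <<'E'
from h import *
st()
s=read_camera('side');crop(s,190,100,350,220,5,"pics/p_s.png")
t=read_camera('top')
for o in rects(t,*OR,(130,120,240,225),.126,amin=20): print('small',*[np.round(v,4) for v in o[:5]])
E
```

```text
time: 31.0
ee_pos: [0.4609, -0.2005, 0.0585]
tool_rot: [[0.063, 0.998, 0.002], [0.998, -0.063, -0.001], [-0.001, 0.002, -1.0]]
force: [-0.6, 0.2, 6.0]
width: 0.396
t31.00 [ 0.4609 -0.2005  0.0585] F [-0.6  0.2  6. ] w0.396 ydir -3.6 tilt [ 0.002 -0.001 -1.   ]
time: 32.4
ee_pos: [0.6437, 0.1008, 0.2073]
tool_rot: [[0.062, 0.998, -0.001], [0.998, -0.062, -0.0], [-0.0, -0.0, -1.0]]
force: [-0.7, -0.7, -0.6]
width: 0.394
t32.40 [0.6437 0.1008 0.2073] F [-0.7 -0.7 -0.6] w0.394 ydir -3.5 tilt [-0.001 -0.    -1.   ]
```

View pics/p_s.png

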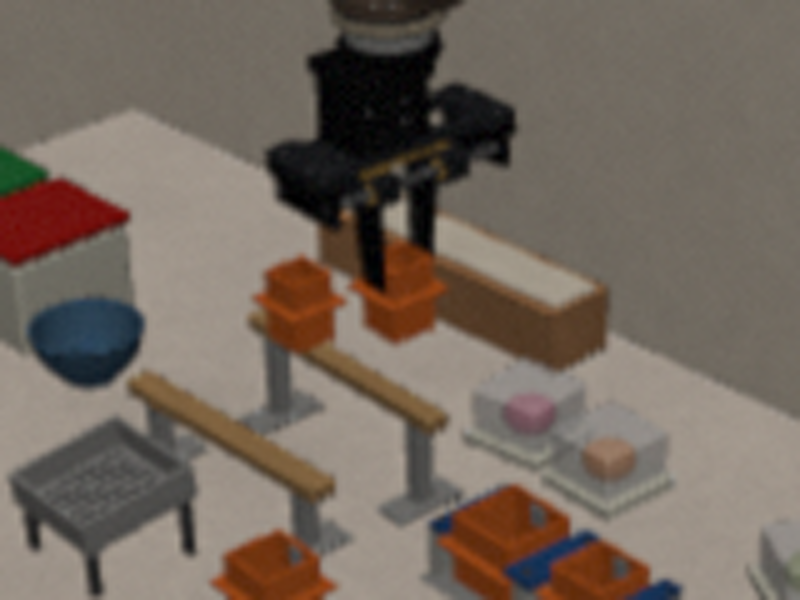

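```bash
python3 -m crank '0 0 0 -0.2 0.5 -3 1;0 0 0 -0.2 0.5 -5 1;0 0 0 -0.2 0.5 -5.7 1;0 0 0 -0.2 0.5 -5.7 1;0 0 0 -0.2 0.5 -5.7 1' 50|grep -E "ee|force"; python3 -m crank '0 0 0 0 0 -0.1 1;0 0 0 0 0 -0.1 1' 50|grep -E "ee|force";python3 -m crank '0 0 0 0 0 -0.1 1;0 0 0 0 0 -0.1 1' 50|grep -E "ee|force"
```

```text
ee_pos: [0.6418, 0.104, 0.1518]
force: [0.3, 0.2, 0.3]
ee_pos: [0.6417, 0.1045, 0.1504]
force: [0.6, -0.1, 0.3]
ee_pos: [0.6416, 0.1047, 0.1488]
force: [-0.9, -0.1, -0.8]
```

```bash
python3 -m crank '0 0 0 0 0 -0.1 1;0 0 0 0 0 -0.1 1' 50|grep -E "ee|force";python3 -m crank '0 0 0 0 0 -0.1 1;0 0 0 0 0 -0.1 1' 50|grep -E "ee|force"
```

```text
ee_pos: [0.6416, 0.1047, 0.1486]
force: [-3.0, 0.4, 6.1]
ee_pos: [0.6416, 0.1047, 0.1485]
force: [-4.9, -0.4, 13.9]
```

```bash
python3 -m crank '0 0 0 0 0 0.2 1;0 0 0 0 0 0.2 0.1;0 0 0 0 0 0.2 -0.1;0 0 0 0 0 0.2 -0.1;0 0 0 0 0 0.2 -0.1;0 0 0 0 0 4 -0.1;0 0 0 0 0 7 -0.1;0 0 0 -5 -2 7 -0.4;0 0 0 -9 -4 7 -0.4;0 0 0 -13.5 -6 7 -0.5;0 0 0 -18 -6.5 6 -0.5;0 0 0 -18 -6.5 2 -0.5;0 0 0 -18 -6.5 1 -0.5;0 0 0 -18 -6.5 1 -0.5' 40
python3 - <<'E'
from h import *
st()
s=read_camera('side');crop(s,190,100,350,220,5,"pics/q_s.png")
E
```

```text
time: 35.2
ee_pos: [0.4617, 0.0397, 0.1558]
tool_rot: [[0.064, 0.998, -0.002], [0.998, -0.064, 0.0], [-0.0, -0.002, -1.0]]
force: [-0.2, 0.4, -0.2]
width: 0.747
t35.20 [0.4617 0.0397 0.1558] F [-0.2  0.4 -0.2] w0.747 ydir -3.6 tilt [-0.002  0.    -1.   ]
```

View pics/q_s.png

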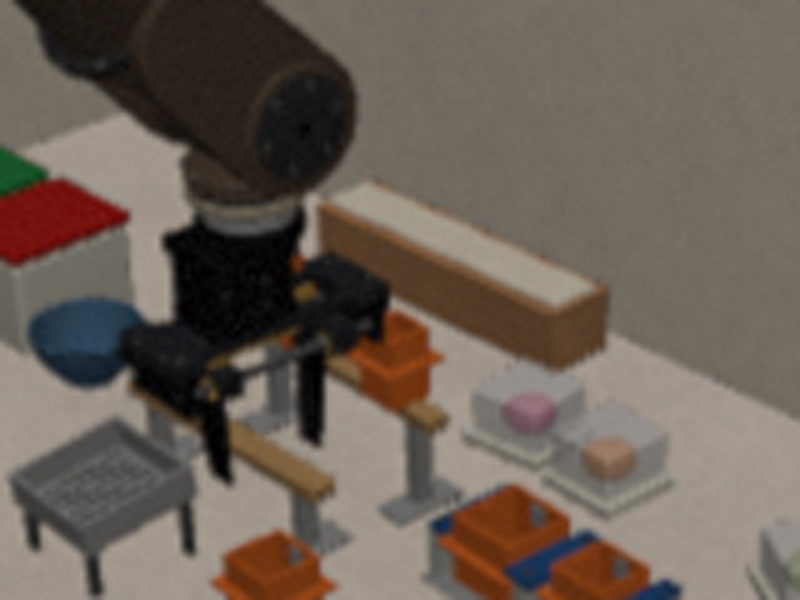

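```bash
python3 -m crank '0 0 0 0 0 -4 -0.5;0 0 0 0 0 -8 -0.5;0 0 0 0 0 -9.7 -0.5;0 0 0 0 0 -9.7 -0.5;0 0 0 0 0 -9.7 1;0 0 0 0 0 -9.7 1;0 0 0 0 0 -9.7 1;0 0 0 0 0 -9.7 1;0 0 0 0 0 -9.7 1' 40
python3 - <<'E'
from h import *
st()
E
```

```text
time: 36.15
ee_pos: [0.4621, 0.0397, 0.0607]
tool_rot: [[0.063, 0.998, 0.002], [0.998, -0.063, -0.0], [0.0, 0.002, -1.0]]
force: [-0.3, 0.7, 9.2]
width: 0.524
t36.15 [0.4621 0.0397 0.0607] F [-0.3  0.7  9.2] w0.524 ydir -3.6 tilt [ 0.002 -0.    -1.   ]
```

```bash
python3 -m crank '0 0 0 0 0 0.5 1;0 0 0 0 0 4 1;0 0 0 0 0 9 1;0 0 0 0 0 13 1;0 0 1 2 5 13 1;0 0 2 4 10 13 1;0 0 2.6 6 15 13 1;0 0 2.6 8 20 13 1;0 0 2.6 8 22.1 13 1;0 0 2.6 8 22.1 13 1;0 0 2.6 8 22.1 10 1;0 0 2.6 8 22.1 8.2 1;0 0 2.6 8 22.1 7.6 1;0 0 2.6 8 22.1 7.6 1;0 0 2.6 8 22.1 7.6 1' 40;  python3 - <<'E'
from h import *
st()
t=read_camera('top');s=read_camera('side')
k=5;x0,y0=190,110
im=cv2.resize(s["frame"][y0:y0+120,x0:x0+140],None,fx=k,fy=k,interpolation=cv2.INTER_CUBIC)
def sq(c,w,l,a,z):
    a=np.radians(a);R=np.array([[np.cos(a),-np.sin(a)],[np.sin(a),np.cos(a)]])
    q=(R@(np.array([[1,1],[1,-1],[-1,-1],[-1,1]])*[w/2,l/2]).T).T+c
    return np.c_[q,[z]*4]
e=get_state()["ee_pos"];c=e[:2];f=e[2]-.0605;P=[sq(c,.066,.066,-1,f+.036),sq(c,.05,.05,-1,f),sq((.5404,.1857),.024,.23,-1,.07)]
for q in P: cv2.polylines(im,[((proj(s,q)-[x0,y0]+.5)*k).round().astype(int)],True,(0,255,0),1)
cv2.imwrite("pics/r_s.png",im)
E
```

```text
time: 37.65
ee_pos: [0.542, 0.2604, 0.1367]
tool_rot: [[0.019, 1.0, 0.001], [1.0, -0.019, 0.0], [0.0, 0.001, -1.0]]
force: [-0.1, -0.2, 0.3]
width: 0.523
t37.65 [0.542  0.2604 0.1367] F [-0.1 -0.2  0.3] w0.523 ydir -1.1 tilt [ 0.001  0.    -1.   ]
```

View pics/r_s.png

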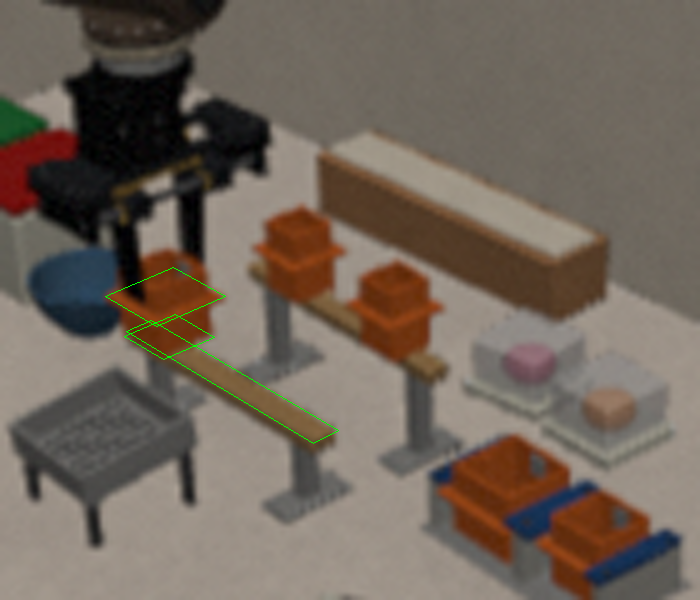

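```bash
for i in 1; do python3 -m crank '0 0 0 0 0 -0.2 1;0 0 0 0 0 -0.4 1;0 0 0 0 0 -0.4 1' 40|grep -E "ee|force"; python3 -m crank '0 0 0 0 0 -0.1 1;0 0 0 0 0 -0.2 1' 40|grep -E "ee|force";done; python3 -m crank '0 0 0 0 0 -0.1 1;0 0 0 0 0 -0.1 1' 40|grep -E "ee|force"
```

```text
ee_pos: [0.5415, 0.2606, 0.1316]
force: [0.8, 0.7, -0.4]
ee_pos: [0.5416, 0.2607, 0.1308]
force: [-6.6, -2.6, 20.2]
ee_pos: [0.5416, 0.2607, 0.1307]
force: [-5.5, -3.3, 20.6]
```

```bash
python3 -m crank '0 0 0 0 0 0.3 1;0 0 0 0 0 0.3 -0.2;0 0 0 0 0 0.3 -0.4;0 0 0 0 0 0.3 -0.4;0 0 0 0 0 0.3 -0.4;0 0 0 0 0 4 -0.4;0 0 0 0 0 8 -0.4;0 0 0 -2 -5 9 -0.4;0 0 0 -4 -10 9 -0.4;0 0 0 -4 -15 9 -0.4;0 0 0 -2 -20 9 -0.5;0 0 -1 0 -25 8 -0.6;0 0 -2 2 -30 5 -0.6;0 0 -2.6 4 -35 3 -0.6;0 0 -2.6 7 -39.7 3 -0.6;0 0 -2.6 7 -39.7 3 -0.6;0 0 -2.6 7 -39.7 3 -0.6' 40;  python3 - <<'E'
from h import *
st()
t=read_camera('top');s=read_camera('side');crop(s,190,110,350,250,5,"pics/u_s.png")
E
```

```text
time: 40.15
ee_pos: [0.6128, -0.1403, 0.1571]
tool_rot: [[0.067, 0.998, -0.0], [0.998, -0.067, -0.0], [-0.0, -0.0, -1.0]]
force: [-1.4, -1.2, 0.2]
width: 0.801
t40.15 [ 0.6128 -0.1403  0.1571] F [-1.4 -1.2  0.2] w0.801 ydir -3.8 tilt [-0. -0. -1.]
```

View pics/u_s.png

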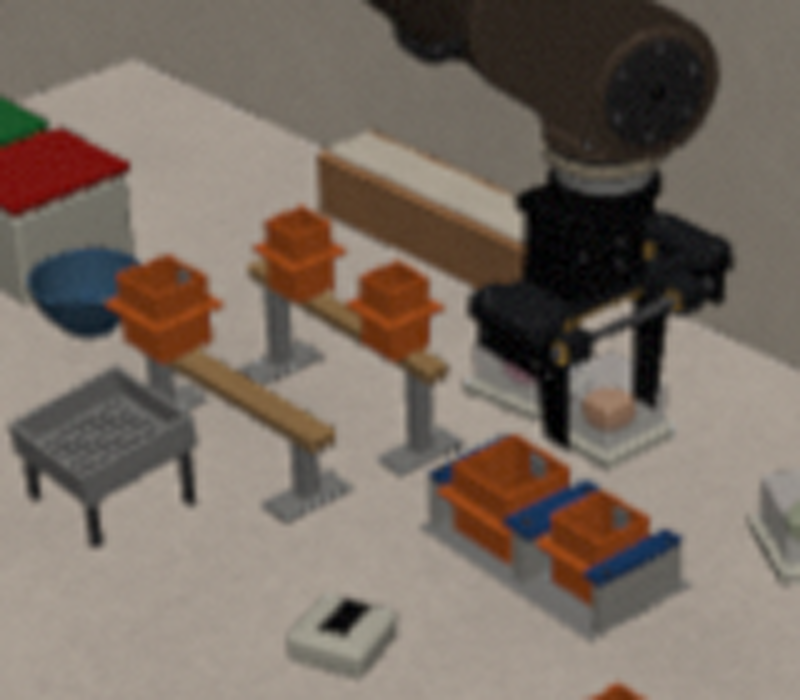

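```bash
python3 -m crank '0 0 0 0 0 -4 -0.6;0 0 0 0 0 -8 -0.6;0 0 0 0 0 -9.6 -0.6;0 0 0 0 0 -9.6 -0.6;0 0 0 0 0 -9.6 1;0 0 0 0 0 -9.6 1;0 0 0 0 0 -9.6 1;0 0 0 0 0 -9.6 1;0 0 0 0 0 -9.6 1;0 0 0 0 0 -9.4 1;0 0 0 0 0 -9.4 1' 40
python3 - <<'E'
from h import *
st()
E
```

```text
time: 41.35
ee_pos: [0.6115, -0.1364, 0.0649]
tool_rot: [[0.064, 0.998, 0.0], [0.998, -0.064, -0.0], [-0.0, 0.0, -1.0]]
force: [-0.3, 0.1, -1.2]
width: 0.523
t41.35 [ 0.6115 -0.1364  0.0649] F [-0.3  0.1 -1.2] w0.523 ydir -3.6 tilt [ 0. -0. -1.]
```

```bash
python3 -m crank '0 0 0 -1.5 0.1 0 1;0 0 0 -3 0.2 0 1;0 0 0 -4.5 0.3 0 1;0 0 0 -6 0.4 0 1;0 0 0 -7.5 0.5 0 1;0 0 0 -9 0.6 0 1;0 0 0 -9 0.6 4 1;0 0 0 -9 0.6 9 1;0 0 0 -9 0.6 13 1;0 0 0 -9 5 13 1;0 0 0 -9 10 13 1;0 0 1 -8.5 15 13 1;0 0 2 -8 20 13 1;0 0 2.6 -7.5 25 13 1;0 0 2.6 -7.1 30 13 1;0 0 2.6 -7.1 32.2 13 1;0 0 2.6 -7.1 32.2 13 1;0 0 2.6 -7.1 32.2 10 1;0 0 2.6 -7.1 32.2 8 1;0 0 2.6 -7.1 32.2 8 1' 40;python3 -m crank '0 0 0 0 0 -0.2 1;0 0 0 0 0 -0.4 1' 40;  python3 - <<'E'
from h import *
st()
t=read_camera('top');s=read_camera('side')
k=5;x0,y0=190,110
im=cv2.resize(s["frame"][y0:y0+120,x0:x0+140],None,fx=k,fy=k,interpolation=cv2.INTER_CUBIC)
cv2.imwrite("pics/v_s.png",im)
E
```

```text
time: 43.35
ee_pos: [0.5394, 0.1845, 0.1424]
tool_rot: [[0.019, 1.0, -0.005], [1.0, -0.019, -0.001], [-0.001, -0.004, -1.0]]
force: [-0.3, -0.2, -1.3]
width: 0.518
time: 43.55
ee_pos: [0.5411, 0.1853, 0.1417]
tool_rot: [[0.019, 1.0, 0.002], [1.0, -0.019, 0.0], [0.0, 0.002, -1.0]]
force: [-0.7, 0.4, -1.1]
width: 0.522
t43.55 [0.5411 0.1853 0.1417] F [-0.7  0.4 -1.1] w0.522 ydir -1.1 tilt [ 0.002  0.    -1.   ]
```

View pics/v_s.png

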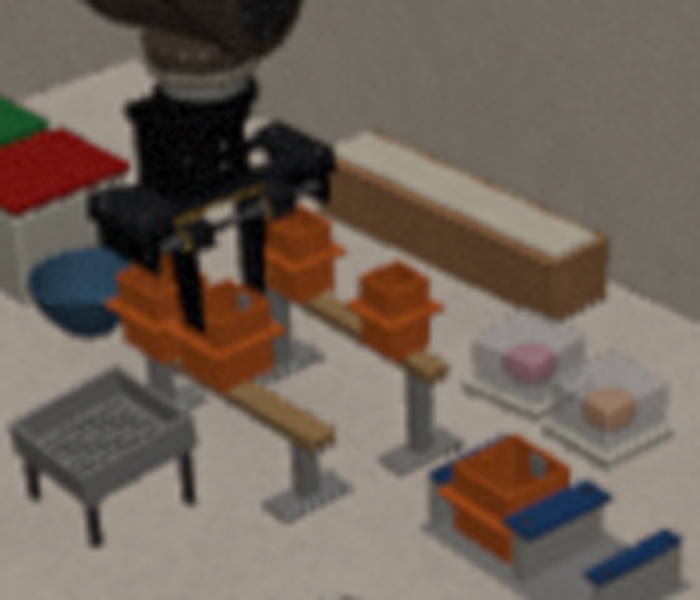

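```bash
python3 -m crank '0 0 0 0 0 -0.2 1;0 0 0 0 0 -0.4 1;0 0 0 0 0 -0.4 1' 40|grep -E "ee|force"; python3 -m crank '0 0 0 0 0 -0.2 1;0 0 0 0 0 -0.2 1' 40|grep -E "ee|force"; python3 -m crank '0 0 0 0 0 -0.2 1;0 0 0 0 0 -0.2 1' 40|grep -E "ee|force"
```

```text
ee_pos: [0.5405, 0.1857, 0.1366]
force: [0.6, -0.3, -0.7]
ee_pos: [0.5405, 0.1857, 0.1345]
force: [0.0, -0.4, -0.2]
ee_pos: [0.5406, 0.1858, 0.1337]
force: [-3.6, -0.9, 12.0]
```

```bash
python3 -m crank '0 0 0 0 0 0.2 1;0 0 0 0 0 0.2 -0.2;0 0 0 0 0 0.2 -0.4;0 0 0 0 0 0.2 -0.4;0 0 0 0 0 0.2 -0.4;0 0 0 0 0 4 -0.4;0 0 0 0 0 8 -0.4;0 0 0 -2 -5 8 -0.4;0 0 0 -4 -10 8 -0.4;0 0 0 -5 -15 8 -0.4;0 0 0 -6 -20 8 -0.5;0 0 -1 -6 -25 8 -0.6;0 0 -2 -7 -30 7 -0.6;0 0 -2.6 -7 -35 5 -0.6;0 0 -2.6 -8 -40 3 -0.6;0 0 -2.6 -8 -44 2 -0.6;0 0 -2.6 -8 -48.6 2 -0.6;0 0 -2.6 -8 -48.6 2 -0.6;0 0 -2.6 -8 -48.6 2 -0.6' 40;  python3 - <<'E'
from h import *
st()
t=read_camera('top');s=read_camera('side');crop(s,190,110,380,280,4,"pics/w_s.png");crop(t,130,130,330,280,4,"pics/w_t.png")
E
```

```text
time: 46.25
ee_pos: [0.4601, -0.3014, 0.1521]
tool_rot: [[0.066, 0.998, -0.0], [0.998, -0.066, 0.001], [0.0, -0.0, -1.0]]
force: [0.1, -0.3, 0.7]
width: 0.802
t46.25 [ 0.4601 -0.3014  0.1521] F [ 0.1 -0.3  0.7] w0.802 ydir -3.8 tilt [-0.     0.001 -1.   ]
```

View pics/w_s.png

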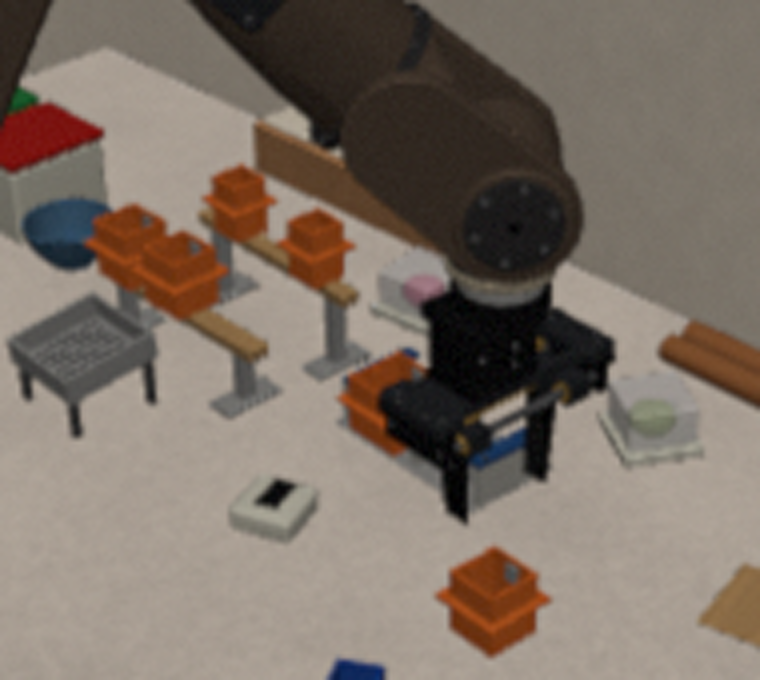

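View pics/w_t.png

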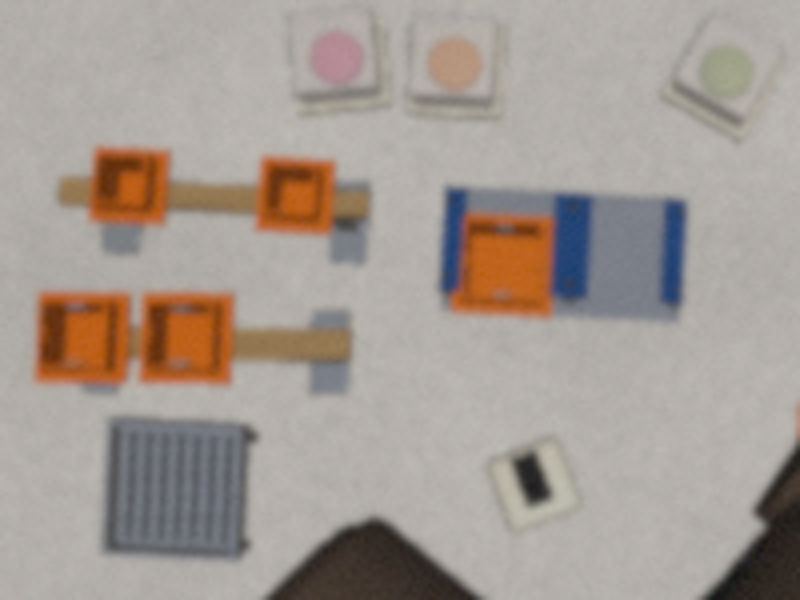

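```bash
python3 -m crank '0 0 0 0 0 -4 -0.6;0 0 0 0 0 -8 -0.6;0 0 0 0 0 -9.1 -0.6;0 0 0 0 0 -9.1 -0.6;0 0 0 0 0 -9.1 1;0 0 0 0 0 -9.1 1;0 0 0 0 0 -9.1 1;0 0 0 0 0 -9.1 1;0 0 0 0 0 -9.1 1;0 0 0 0 0 -9.1 1' 40
python3 - <<'E'
from h import *
st()
t=read_camera('top')
b=np.array([[107,420],[248,426],[243,556],[104,552]])/4+[129.6,129.6]
W=np.array([onz(t,p,.074) for p in b]);print(W.round(4),W.mean(0))
for o in rects(t,*OR,(235,165,300,220),.036): print('large',*[np.round(v,4) for v in o[:5]])
E
```

```text
time: 47.35
ee_pos: [0.4608, -0.3005, 0.0626]
tool_rot: [[0.064, 0.998, 0.001], [0.998, -0.064, -0.001], [-0.001, 0.001, -1.0]]
force: [-0.4, 0.2, 6.7]
width: 0.524
t47.35 [ 0.4608 -0.3005  0.0626] F [-0.4  0.2  6.7] w0.524 ydir -3.6 tilt [ 0.001 -0.001 -1.   ]
[[0.4837 0.2496 0.074 ]
 [0.4783 0.1455 0.074 ]
 [0.3831 0.1478 0.074 ]
 [0.387  0.2494 0.074 ]] [0.4330058  0.19805601 0.074     ]
large [255.3498 195.6039] [ 0.6037 -0.0419  0.036 ] 0.0735 0.0747 87.0171
```

```bash
python3 -m crank '0 0 0 0 0 0.5 1;0 0 0 0 0 4 1;0 0 0 0 0 9 1;0 0 0 0 0 13 1;0 0 0 0 5 13 1;0 0 0 1 10 13 1;0 0 0 2 15 13 1;0 0 0 3 20 13 1;0 0 0 4 25 13 1;0 0 1 5 30 13 1;0 0 2 6 35 13 1;0 0 2.6 7 39 13 1;0 0 2.6 7.85 41.2 13 1;0 0 2.6 7.85 41.2 13 1;0 0 2.6 7.85 41.2 10 1;0 0 2.6 7.85 41.2 8.2 1;0 0 2.6 7.85 41.2 7.6 1;0 0 2.6 7.85 41.2 7.6 1' 40;python3 -m crank '0 0 0 0 0 0 1;0 0 0 0 0 -0.2 1;0 0 0 0 0 -0.2 1' 40|grep -E "ee|force"
python3 - <<'E'
from h import *
st()
s=read_camera('side');crop(s,190,110,330,230,5,"pics/x_s.png")
E
```

```text
time: 49.2
ee_pos: [0.5388, 0.1109, 0.1374]
tool_rot: [[0.019, 1.0, -0.001], [1.0, -0.019, -0.0], [-0.0, -0.001, -1.0]]
force: [0.3, -0.4, -1.5]
width: 0.52
ee_pos: [0.5392, 0.1115, 0.1362]
force: [0.7, 0.3, -1.3]
t49.50 [0.5392 0.1115 0.1362] F [ 0.7  0.3 -1.3] w0.524 ydir -1.0 tilt [ 0.001  0.    -1.   ]
```

View pics/x_s.png

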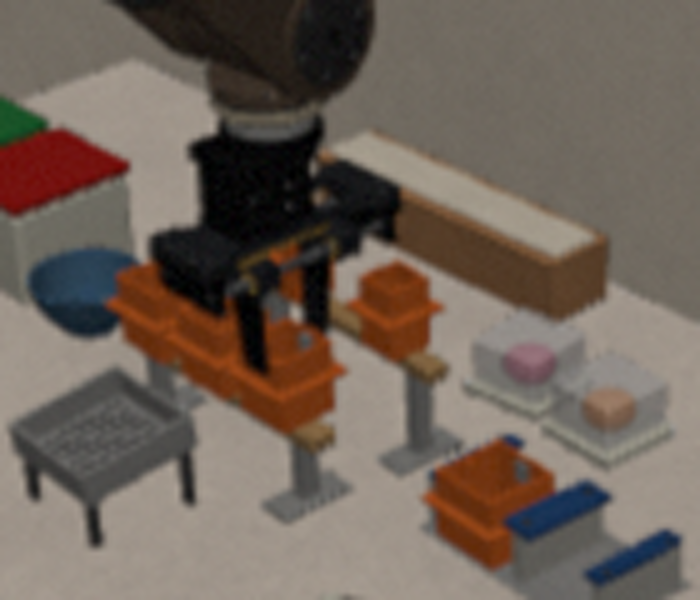

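```bash
python3 -m crank '0 0 0 0 0 -0.2 1;0 0 0 0 0 -0.2 1' 40|grep -E "ee|force"; python3 -m crank '0 0 0 0 0 -0.1 1;0 0 0 0 0 -0.2 1' 40|grep -E "ee|force"; python3 -m crank '0 0 0 0 0 -0.1 1;0 0 0 0 0 -0.1 1' 40|grep -E "ee|force"
```

```text
ee_pos: [0.539, 0.1117, 0.1336]
force: [0.6, 0.3, -0.8]
ee_pos: [0.5391, 0.1117, 0.1325]
force: [-6.8, -1.2, 21.9]
ee_pos: [0.5391, 0.1117, 0.1325]
force: [-6.8, -0.1, 23.0]
```

```bash
python3 -m crank '0 0 0 0 0 0.3 1;0 0 0 0 0 0.3 -0.2;0 0 0 0 0 0.3 -0.4;0 0 0 0 0 0.3 -0.4;0 0 0 0 0 0.3 -0.4;0 0 0 0 0 4 -0.4;0 0 0 0 0 8 -0.4;0 0 0 -3 -4 8 -0.4;0 0 0 -7 -7 8 -1;0 0 0 -8 -11 8 -1;0 0 0 -8 -15 8 -1;0 0 0 -8 -15 8 -1' 40;  python3 - <<'E'
from h import *
st()
t=read_camera('top');s=read_camera('side');crop(s,190,110,330,230,5,"pics/y_s.png");crop(t,130,130,330,280,4,"pics/y_t.png")
for o in rects(t,*OR,(235,165,300,220),.036): print('large',*[np.round(v,4) for v in o[:5]])
E
```

```text
time: 51.35
ee_pos: [0.459, -0.0416, 0.2109]
tool_rot: [[0.022, 1.0, 0.001], [1.0, -0.022, -0.001], [-0.001, 0.001, -1.0]]
force: [0.2, -0.1, -0.4]
width: 0.968
t51.35 [ 0.459  -0.0416  0.2109] F [ 0.2 -0.1 -0.4] w0.968 ydir -1.2 tilt [ 0.001 -0.001 -1.   ]
large [256.2862 192.9018] [ 0.6121 -0.0448  0.036 ] 0.0564 0.066 87.1306
```

View pics/y_s.png

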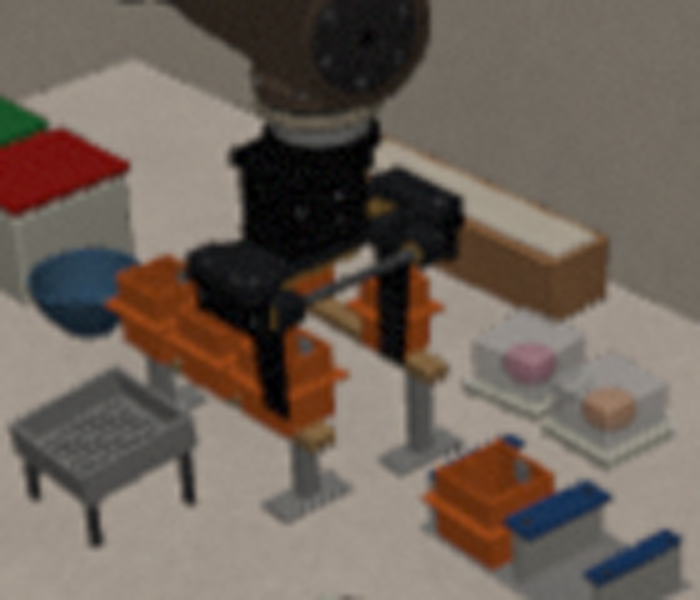

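View pics/y_t.png

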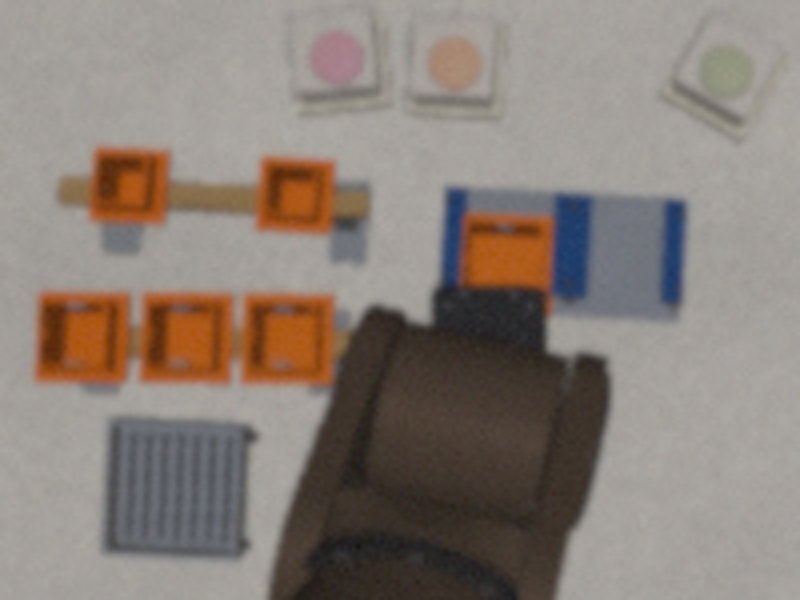

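```bash
python3 -m crank '0 0 -2 4 0 0 -1;0 0 -2 9 -0.3 -2 -1;0 0 -2 14.4 -0.5 -6 -1;0 0 -2 14.4 -0.5 -10 -1;0 0 -2 14.4 -0.5 -10 -1;0 0 -2 14.4 -0.5 -10 -1' 40;  python3 - <<'E'
from h import *
st()
t=read_camera('top');s=read_camera('side');crop(s,220,130,350,230,5,"pics/z_s.png")
E
```

```text
time: 52.05
ee_pos: [0.6022, -0.0421, 0.1097]
tool_rot: [[0.052, 0.999, -0.003], [0.999, -0.052, 0.001], [0.001, -0.003, -1.0]]
force: [-0.1, -0.5, 1.1]
width: 1.007
t52.05 [ 0.6022 -0.0421  0.1097] F [-0.1 -0.5  1.1] w1.007 ydir -3.0 tilt [-0.003  0.001 -1.   ]
```

View pics/z_s.png

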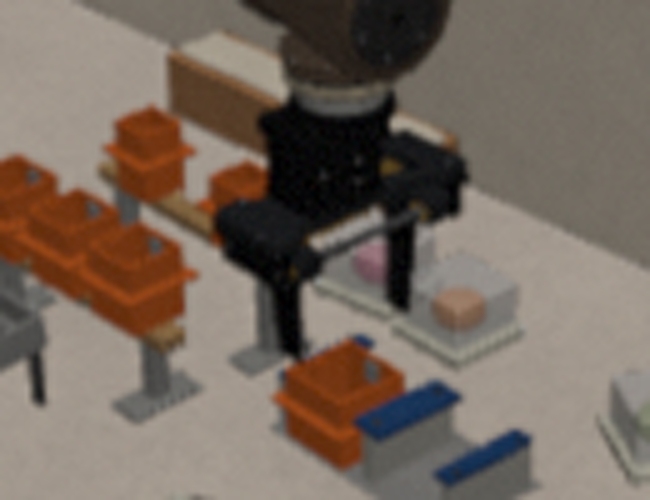

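```bash
python3 -m crank '0 0 0 0.1 -0.1 -2 -1;0 0 0 0.1 -0.1 -4.5 -1;0 0 0 0.1 -0.1 -4.9 -1;0 0 0 0.1 -0.1 -4.9 0;0 0 0 0.1 -0.1 -4.9 1;0 0 0 0.1 -0.1 -4.9 1;0 0 0 0.1 -0.1 -4.9 1;0 0 0 0.1 -0.1 -4.9 1;0 0 0 0.1 -0.1 -4.9 1' 40;  python3 - <<'E'
from h import *
st()
E
python3 -m crank '0 0 0 0 0 0.2 1;0 0 0 0 0 0.2 1;0 0 0 -1.5 0.1 0.2 1;0 0 0 -3 0.2 0.2 1;0 0 0 -5 0.3 0.2 1;0 0 0 -7 0.4 0.2 1;0 0 0 -8 0.5 0.2 1;0 0 0 -8 0.5 0.2 1;0 0 0 -8 0.5 0.2 1' 40;python3 - <<'E'
from h import *
st()
t=read_camera('top');s=read_camera('side')
k=5;x0,y0=220,150
im=cv2.resize(s["frame"][y0:y0+100,x0:x0+130],None,fx=k,fy=k,interpolation=cv2.INTER_CUBIC)
def sq(c,w,l,a,z):
    a=np.radians(a);R=np.array([[np.cos(a),-np.sin(a)],[np.sin(a),np.cos(a)]])
    q=(R@(np.array([[1,1],[1,-1],[-1,-1],[-1,1]])*[w/2,l/2]).T).T+c
    return np.c_[q,[z]*4]
e=get_state()["ee_pos"];c=e[:2];P=[sq(c,.078,.078,-3,.038),sq(c,.062,.062,-3,.002)]
for q in P: cv2.polylines(im,[((proj(s,q)-[x0,y0]+.5)*k).round().astype(int)],True,(0,255,0),1)
cv2.imwrite("pics/a2_s.png",im)
E
```

```text
time: 53.05
ee_pos: [0.6042, -0.0444, 0.0622]
tool_rot: [[0.053, 0.999, 0.001], [0.999, -0.053, -0.0], [-0.0, 0.001, -1.0]]
force: [-1.4, 0.6, 6.9]
width: 0.646
t53.05 [ 0.6042 -0.0444  0.0622] F [-1.4  0.6  6.9] w0.646 ydir -3.0 tilt [ 0.001 -0.    -1.   ]
time: 53.95
ee_pos: [0.525, -0.0395, 0.0638]
tool_rot: [[0.053, 0.999, 0.001], [0.999, -0.053, -0.0], [-0.0, 0.001, -1.0]]
force: [-0.3, -0.2, -1.4]
width: 0.652
t53.95 [ 0.525  -0.0395  0.0638] F [-0.3 -0.2 -1.4] w0.652 ydir -3.0 tilt [ 0.001 -0.    -1.   ]
```

View pics/a2_s.png

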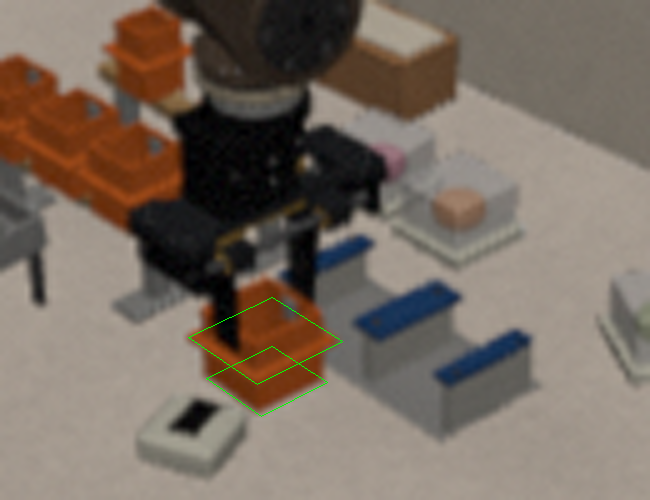

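Run:
```python
from h import *
t=read_camera('top');s=read_camera('side')
crop(t,150,228,200,275,14,"pics/t1.png");crop(s,188,180,234,220,16,"pics/s1.png")
```

```text
(no output)
```

View pics/t1.png

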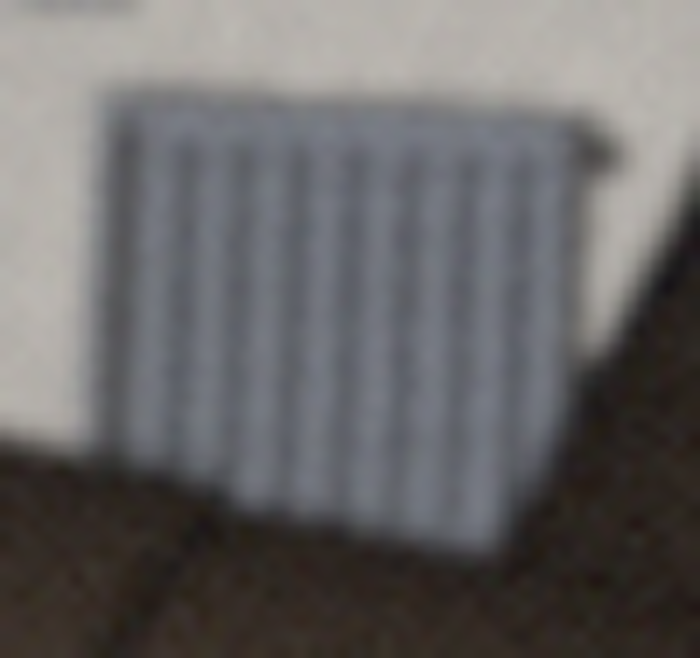

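View pics/s1.png

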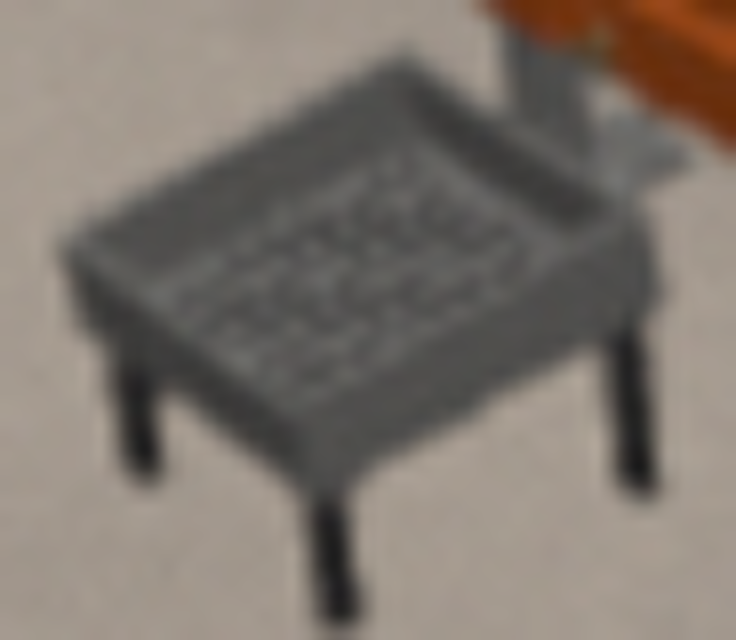

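Run:
```python
from h import *
t=read_camera('top');s=read_camera('side')
S=np.array([[402,48],[640,210],[300,425],[65,245]])/16+[187.5,179.5]
T=np.array([[80,95],[425,110],[405,440],[62,425]])/10+[149.5,224.5]
for a,b in zip(T,S):
    p=tri(t,a,s,b);print(p.round(4),(proj(t,p)[0]-a).round(2),(proj(s,p)[0]-b).round(2))
n=np.array([-.1197,0,.9928])
for c in((.433,.2),(.430,.2),(.436,.2)):
  for yw in(-3,):
    a=np.radians(yw);Rz=np.array([[np.cos(a),-np.sin(a),0],[np.sin(a),np.cos(a),0],[0,0,1]]);q=-.12;Ry=np.array([[np.cos(q),0,np.sin(q)],[0,1,0],[-np.sin(q),0,np.cos(q)]])
    for h in(.024,):
        P=np.array([[1,1],[1,-1],[-1,-1],[-1,1]])*.049;P=np.c_[P,[h]*4];W=(Rz@Ry@P.T).T+[*c,.05]
        print(c,"side",((proj(s,W)-S)).round(1).tolist(),"top",(proj(t,W)-T).round(1).tolist())
```

```text
[0.4829 0.2459 0.0813] [-0.6  0.7] [0.7  0.03]
[0.4767 0.145  0.0828] [-0.85  1.02] [1.04 0.01]
[0.3812 0.1522 0.0646] [-0.53  0.65] [0.68 0.04]
[0.3872 0.2528 0.0655] [-0.39  0.46] [0.46 0.04]
(0.433, 0.2) side [[0.3, 0.5], [0.4, 0.4], [-0.2, -0.7], [-0.1, -0.1]] top [[-0.7, 1.3], [-1.9, 1.2], [-1.3, 1.5], [-0.3, 1.5]]
(0.43, 0.2) side [[-0.3, 0.8], [-0.3, 0.7], [-0.9, -0.3], [-0.8, 0.2]] top [[-0.7, 2.3], [-1.9, 2.3], [-1.3, 2.5], [-0.3, 2.6]]
(0.436, 0.2) side [[0.9, 0.2], [1.0, 0.1], [0.5, -1.0], [0.5, -0.4]] top [[-0.7, 0.3], [-1.9, 0.2], [-1.3, 0.4], [-0.3, 0.5]]
```

```bash
python3 -m crank '0 0 0 0 0 4 1;0 0 0 -1 0 8 1;0 0 0 -4 3 11 1;0 -2 0 -7 6 11 1;0 -4 0 -9 10 11 1;0 -6.9 0 -9.7 14.5 11 1;0 -6.9 0 -9.7 19 11 1;0 -6.9 0 -9.7 23.9 11 1;0 -6.9 0 -9.7 23.9 11 1;0 -6.9 0 -9.7 23.9 9 1;0 -6.9 0 -9.7 23.9 6.5 1;0 -6.9 0 -9.7 23.9 6.5 1;0 -6.9 0 -9.7 23.9 6.5 1' 40;python3 - <<'E'
from h import *
st()
t=read_camera('top');s=read_camera('side')
crop(s,170,130,290,230,6,"pics/b2_s.png")
E
```

```text
time: 55.55
ee_pos: [0.4272, 0.1993, 0.1289]
tool_rot: [[0.053, 0.991, 0.119], [0.999, -0.053, -0.0], [0.006, 0.119, -0.993]]
force: [0.0, 0.4, -0.4]
width: 0.651
t55.55 [0.4272 0.1993 0.1289] F [ 0.   0.4 -0.4] w0.651 ydir -3.1 tilt [ 0.119 -0.    -0.993]
```

View pics/b2_s.png

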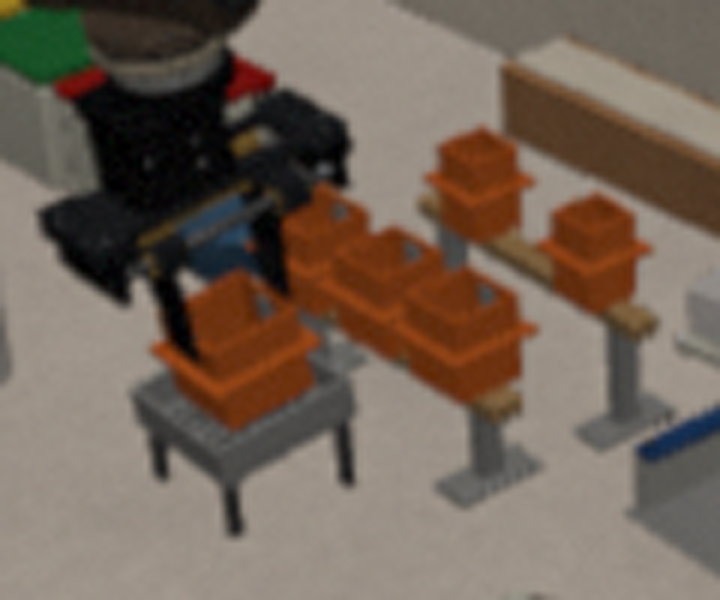

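Over the tray, centred and tilted. Lower to contact.

```bash
python3 -m crank '0 0 0 0 0 -0.6 1;0 0 0 0 0 -1.2 1;0 0 0 0 0 -1.4 1;0 0 0 0 0 -1.4 1' 40|grep -E "ee|force"; python3 -m crank '0 0 0 0 0 -0.2 1;0 0 0 0 0 -0.2 1' 40|grep -E "ee|force"; python3 -m crank '0 0 0 0 0 -0.2 1;0 0 0 0 0 -0.2 1' 40|grep -E "ee|force"
```

```text
ee_pos: [0.4269, 0.1996, 0.1143]
force: [0.6, 0.2, -0.1]
ee_pos: [0.427, 0.1997, 0.1125]
force: [-0.7, -0.4, -1.7]
ee_pos: [0.4272, 0.2, 0.1117]
force: [-5.0, 1.1, 17.2]
```

```bash
python3 -m crank '0 0 0 0 0 0.2 1;0 0 0 0 0 0.2 0;0 0 0 0 0 0.2 -0.6;0 0 0 0 0 0.2 -0.6;0 0 0 0 0 0.2 -0.6;0 0 0 0 0 0.2 -0.6;0 0 0 -0.3 0 2.5 -0.6;0 0 0 -0.7 0 6 -0.6;0 0 0 -0.7 0 10 -0.6;0 2 0 0 -5 12 -0.6;0 5 0 0 -10 12 -0.6;0 6.9 0 0 -15 12 -0.6;0 6.9 0 0 -20 12 -0.6;0 6.9 0 0 -25 12 -0.6;0 6.9 0 0 -30 12 -0.6;0 6.9 0 0 -35 12 -0.6;0 6.9 0 0 -35 12 -0.6' 40;python3 - <<'E'
from h import *
st()
t=read_camera('top');s=read_camera('side')
crop(s,170,120,300,230,6,"pics/c2_s.png");crop(t,130,120,330,280,4,"pics/c2_t.png");cv2.imwrite("pics/full_t.png",t["frame"]);cv2.imwrite("pics/full_s.png",s["frame"])
E
```

```text
time: 58.15
ee_pos: [0.427, -0.1549, 0.2306]
tool_rot: [[0.058, 0.998, 0.001], [0.998, -0.058, -0.001], [-0.001, 0.001, -1.0]]
force: [-0.1, 0.8, -0.7]
width: 0.801
t58.15 [ 0.427  -0.1549  0.2306] F [-0.1  0.8 -0.7] w0.801 ydir -3.3 tilt [ 0.001 -0.001 -1.   ]
```

View pics/c2_s.png

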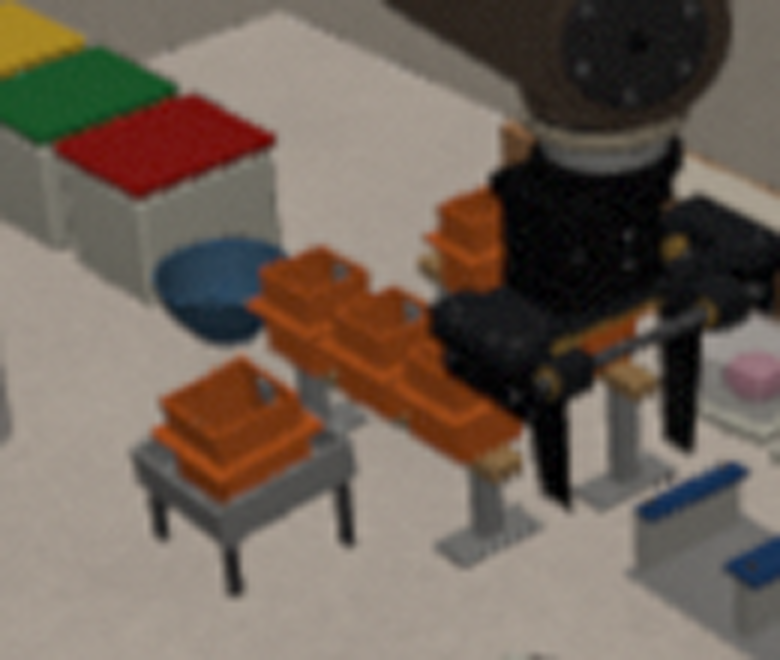

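View pics/c2_t.png

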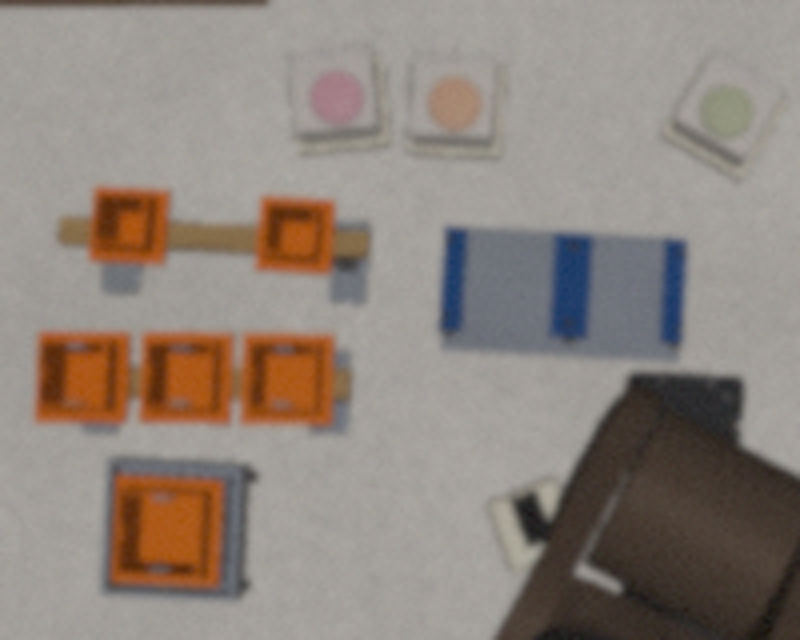

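View pics/full_t.png

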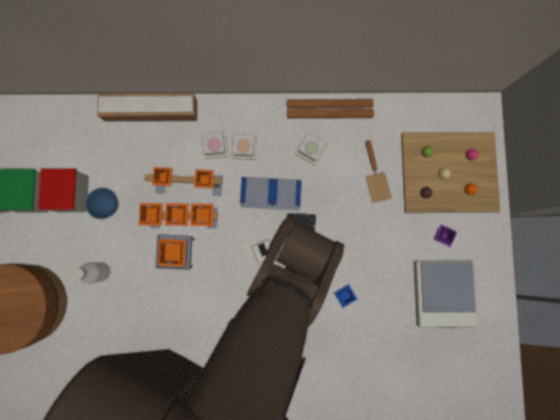

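View pics/full_s.png

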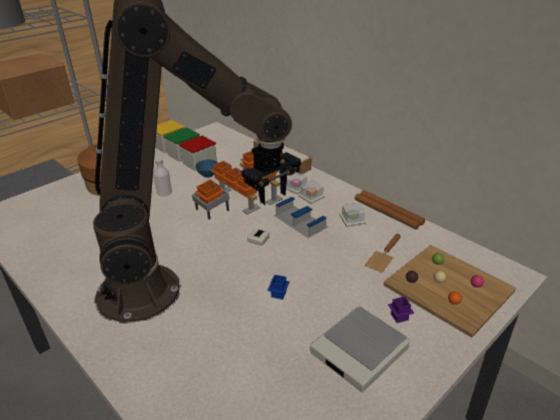

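Run:
```python
from h import *
a=cv2.imread("pics/top0.png");t=read_camera("top")
for o in rects(t,*OR,(130,160,230,275),.084,amin=20): print(*[np.round(v,4) for v in o[:5]])
st();print(job_done())
```

```text
[171.3747 252.3812] [0.431  0.2017 0.084 ] 0.0762 0.0783 88.4767
[201.1363 214.3716] [0.5418 0.1163 0.084 ] 0.0625 0.0707 89.1573
[176.1926 213.9278] [0.5437 0.1898 0.084 ] 0.0628 0.0709 0.1362
[150.625 214.   ] [0.5441 0.265  0.084 ] 0.0678 0.0631 89.5403
[203.4125 178.4057] [0.6495 0.1107 0.084 ] 0.0511 0.0595 87.5703
[161.8297 176.1046] [0.6574 0.2346 0.084 ] 0.052 0.0586 88.2307
t58.30 [ 0.4268 -0.1502  0.2305] F [-0.7  0.6 -0.3] w0.800 ydir -3.1 tilt [-0.  0. -1.]
the job is handed in; nothing more can be done
None
```

I pulled all three nests apart in the fork, then stood every cup up to dry, and handed the job in at 58.3 s. The large cup is in the drain tray, the three mediums are on the lower bar and the two smalls are on the higher bar.

- **Final pictures:** all six cups stand upright and apart, and the robot is clear of everything. The large cup's collar centre measures (0.431, 0.202), within about 3 mm of where it should be over the tray floor. The bystanders and the blue and purple look-alikes show no visible movement; I judged this by eye. In the last top view the arm covers part of the timer, but the last side view shows it in place.
- **Large cup knocked:** it was shifted about 1.5 cm along its lane partway through. I measured its new place again before gripping it.
- **Checks that disagreed:** my automatic outline of the tray failed, so I marked its corners by hand in both views. The two views differed by about 4 mm in x, and I used the middle. When gripping free-standing cups, the tool read 6–9 N upwards, probably the fingertips touching the collar, so I set most of the cups down by feeling for contact. The first small cup I lowered to its calculated height instead.

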